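# Stow the bench kit in its compartment tray and catch the gate

## Task

Put the bench kit away in the blue-lined tray, laying every part flat on the floor of its own compartment: first the red pen in the crosswise compartment at the closed end, then the brush in the narrow lengthwise compartment with its bristles pointing away from the gate end, then the calculator, which must be slid along the bench through the open end into the wide compartment, clear of the gate, without lifting it. Last, push the yellow gate shut until it seats behind its catch. Leave the tape, caliper, timer and bottle beside the tray where they are.

Things in the scene. Friction and masses are not known exactly. Their poses are not given: they have to be found in the camera images.
- tray: Fixed tray, walls 12 mm high, blue floor level with the bench. Origin mid-tray on the bench, z up. In its frame (mm): inner faces x -78 and 79, y 117 (closed end); open gate end y -117. Pen compartment: y 63 to 117, full width. Wide (calculator) one: x -78 to 18, y -117 to 58, mouth flared by 5 a side. Narrow (brush) one: x 26 to 79, same y. Catch housing 30 high at x -107 to -83, y -136 to -110.
- gate (a joint): Angle of the yellow end gate (rad): 0 shut and caught, 1.65 to 1.9 at the start. Upright hinge; panel 6 mm thick, 158 long, 3 to 33 above the bench, nose 171 from the axis. In the tray's frame it runs from the hinge along (-cos q, -sin q); push its outer face to shut it. It stays where left; the last 0.05 rad takes a few N more to ride over the catch.
- gate_hinge (a point): Point on the gate's hinge axis, 18 mm above the bench (tray frame x 88, y -122 mm); the steel hinge post there is 42 mm high.
- gate_mid (a point): Point in the gate panel's mid-plane, 115 mm from the hinge axis, 18 mm above the bench: a good place to push.
- red_pen: Thick red pen with a black grip, lying on the bench, 125 mm long (its y axis), 12 to 14 mm wide, 15 mm high. Origin at the underside of its middle, z up.
- brush: Dust brush with a brown wooden handle, lying on the bench, 154 mm long (its y axis), 15 to 20 mm wide, 15 mm high. The bristles are at its -y end, the handle at its +y end. Origin at the underside of its middle, z up.
- bristles (a point): Point in the brush's bristles, 65 mm from its origin towards -y, 8 mm above its underside.
- calculator: Desk calculator lying flat on the bench, 132 mm long (its x axis), 86 mm wide (y), 18 mm high; too wide to grasp. Origin at the underside of its middle, z up.
- tape: Bystander: green tape roll lying flat, 98 mm across, 18 mm high. Origin at its underside centre.
- caliper: Bystander: digital caliper lying flat, 64 x 182 x 14 mm. Origin at its underside centre.
- timer: Bystander: small white timer, 62 x 68 x 22 mm. Origin at its underside centre.
- brown_bottle: Bystander: brown bottle with black cap, 54 mm across, 80 mm high. Origin at its underside centre.

How it is judged:
On the way, in this order (a step that is already met when the one before it is completed fails the run):
1. the red pen lies flat in the crosswise compartment (x of red_pen in the frame of tray between -0.028 and 0.029 m and y of red_pen in the frame of tray between 0.066 and 0.114 m and angle between the y axis of red_pen and the x axis of tray, either way round below 0.25 rad and height (world z) of red_pen below 0.006 m and angle between red_pen's own z axis and vertical below 0.12 rad), for 0.2 s.
2. the brush lies flat in the narrow compartment, bristles away from the gate (x of brush in the frame of tray between 0.031 and 0.076 m and y of brush in the frame of tray between -0.043 and -0.014 m and angle between the y axis of brush and the y axis of tray, either way round below 0.2 rad and y of bristles in the frame of tray above 0 m and height (world z) of brush below 0.006 m and angle between brush's own z axis and vertical below 0.12 rad), for 0.2 s.
3. the calculator is slid into the wide compartment, clear of the gate (x of calculator in the frame of tray between -0.04 and -0.02 m and y of calculator in the frame of tray between -0.052 and 0 m and angle between the x axis of calculator and the y axis of tray, either way round below 0.12 rad and height (world z) of calculator below 0.006 m and angle between calculator's own z axis and vertical below 0.12 rad), for 0.2 s.
4. the gate is shut behind its catch (value of joint gate below 0.02 rad), for 0.2 s.
At the end, for the whole second after the job is handed in: Pen, brush (bristles away from the gate) and calculator lie flat on the floor (under 6 mm, 0.12 rad tilt), each inside its own compartment and lined up with it (pen 0.25, brush 0.2, calculator 0.12 rad), released and at rest; the gate is shut to 0.02 rad, behind its catch (all of step 1 and all of step 2 and all of step 3 and value of joint gate below 0.02 rad and linear speed of each of red_pen, brush, calculator below 0.02 m/s); the robot touches nothing.
It fails at once if the calculator is lifted more than 25 mm (height (world z) of calculator above 0.025 m).
It fails at once if the tape, caliper, timer or bottle is moved more than 30 mm (distance of any of tape, caliper, timer, brown_bottle from where it was at the start of the episode above 0.03 m).
It also fails if it takes over 72 s, if anything falls off the work surface, if the arm or the gripper's body presses on something with over 40 N, if the wrist force passes 120 N, or if a joint passes its speed limit or range.

## Robot

A 6-joint arm with a two-finger parallel gripper is mounted at the origin on a cart in front of the work surface, level with it; the furniture and walls round the work are solid. World frame = base frame: x ahead of the robot, y to its left, z up, the work surface at z = 0. Lengths are in m, angles in rad, forces in N, time in s.
With the tool pointing down it reaches from about 0.35 to 0.85 m from the base axis. Payload 8.1 kg.
Tool frame: the origin (TCP) lies midway between the tips of the shut fingers; the grasp point (between the pads) lies 19 mm behind it; z points along the fingers, y is the line along which they close (so a half turn about z gives the same grasp; the last joint's range is limited). The gripper opens to 93 mm and grips with 3 to 60 N. Pads are 15 mm wide; open, the fingers measure 128 mm over their backs; the gripper's body (75 mm by 188 mm) begins 65 mm behind the grasp point.
Start: joints at [1.158, 0.13, 1.488, -0, 1.523, -0.085], TCP at [0.193, 0.568, 0.219] pointing down, gripper open.
Joint ranges: [-2.96, 2.96], [-0.89, 2.26], [0.02, 2.5], [-1.34, 4.48], [0, 2.73], [-2.66, 2.66]. Speed limits (rad/s): [2.39, 2.39, 2.79, 3.14, 3.14, 3.14].

## Interface

Orientations are given as a rotation vector (axis times angle).
In Python, from plant import read_state, read_camera, camera_model, close_job gives the robot as it stands. The module is installed in compiled form; this text tells all that it offers.
- The arm moves only by the tool carry_out, never from a script. Its argument "moves" is a list of rows, each an object of numbers: "jaw": the finger opening in m, from 0 to 0.093; "dx", "dy", "dz": the shift along the tool's x, y, z in m; "yaw": the turn about the tool's z in rad. In form: [{"jaw": .., "dx": .., "dy": .., "dz": .., "yaw": ..}, ...]. A call has 1 to 8 rows; each row shifts and turns the commanded pose from where the row before left it, along the tool's axes as they then stand; what a row does not reach is not made up. A row lasts 1/8 s, in which the tool goes at most 62.5 mm and 10.7 degrees, less where a joint would pass 70% of its speed; a pose out of reach is approached as far as the arm can. A call is refused whole if a number of a shift passes 0.0625 or a number of a turn 0.188, either way. A call with a gripper value outside its range is refused whole. The fingers move at their own pace and stop on an object; "grip_force" is the grip in N (left out, the last holds). Time passes only in rows, so rows that do not move let the fingers close. It gives the time, the measured TCP pose, the force, the opening and the grip force at its end, in the units of the state.
- read_state(): the state, without advancing time (a new reading comes with each control period).
- read_camera(name): name is "scene" or "top"; returns the picture (384x512x3 uint8, red, green, blue); there is no depth.
- camera_model(name): a dict with "camera_matrix" (3x3 intrinsics, pixels), "view" (4x4, takes a point from world to camera coordinates). Camera axes: x right, y up, looking along -z (the intrinsics and any distortion apply to the point x, -y, -z); pixel columns grow to the right and rows downward; lengths in m; the calibration is good to about 2 mm. A picture is of the moment at which its call begins. camera_model takes no time and is no camera call.
- close_job(): hands the job in; it is judged then, once.
The state is a dict: "t": time; "q": joint angles; "dq": joint speeds; "joint_torque": joint torques, N m; "tool_pos": TCP position; "orientation": TCP orientation; "force": force on the tool from outside, world axes, zero at the start; "wrist_torque": the same for the moment, N m; "opening": finger opening in m; "gripper_force": force on a finger pad.
Only numpy, scipy, OpenCV 4.12 (cv2) and the standard library are available. Lean on these libraries where they do the work, as an engineer would, in place of code of your own. Each camera call takes 0.05 s, during which the arm holds its last target. There are 200 camera calls.

## Working session

There is one attempt and no reset: what is moved stays moved. The work goes in short steps, Python scripts to look and compute and a tool call to move; the robot and the scene stay as the last step left them, time stands still between calls to the robot, and variables do not carry over. Pictures are saved under pics/ and viewed, at most 10 in all, crops included, and the job is handed in when it is done.

Besides the shell and the picture viewer there is one more tool, called after "Call:" by a JSON object that holds its "method" and its "body", one argument or row to a line. carry_out: Moves the arm, as the interface text tells. Its arguments: {"type":"object","properties":{"moves":{"type":"array","items":{"type":"object","properties":{"jaw":{"type":"number"},"dx":{"type":"number"},"dy":{"type":"number"},"dz":{"type":"number"},"yaw":{"type":"number"}}}},"grip_force":{"type":"number"}},"required":["moves"]}

```bash
mkdir -p pics
cat > h.py <<'E'
import numpy as np, cv2
from plant import *
def pic(n,f):
    im=read_camera(n); cv2.imwrite('pics/'+f,im[:,:,::-1]); return im
def ray(n,u,v):
    m=camera_model(n); K=np.array(m['camera_matrix']); V=np.array(m['view'])
    d=np.linalg.inv(K)@[u,v,1]; d=np.array([d[0],-d[1],-d[2]])
    R=V[:3,:3]; c=-R.T@V[:3,3]; return c,R.T@d
def onplane(n,u,v,z=0):
    c,d=ray(n,u,v); return c+d*(z-c[2])/d[2]
def proj(n,p):
    m=camera_model(n); K=np.array(m['camera_matrix']); V=np.array(m['view'])
    c=V[:3,:3]@np.array(p)+V[:3,3]; q=K@[c[0],-c[1],-c[2]]; return q[:2]/q[2]
def two(a,b):
    (c1,d1),(c2,d2)=ray('top',*a),ray('scene',*b)
    s=np.linalg.lstsq(np.c_[d1,-d2],c2-c1,rcond=None)[0]
    p,q=c1+d1*s[0],c2+d2*s[1]; return (p+q)/2,np.linalg.norm(p-q)
E
python3 - <<'E'
from h import *
np.set_printoptions(precision=3,suppress=True)
pic('top','t0.png');pic('scene','s0.png')
for n in('top','scene'):
    m=camera_model(n);print(m.keys(),m['camera_matrix']);print(ray(n,256,192))
print(read_state())
E
```

```text
dict_keys(['camera_matrix', 'view']) [[462.535   0.    268.33 ]
 [  0.    462.535 185.998]
 [  0.      0.      1.   ]]
(array([0.321, 0.171, 1.349]), array([ 0.186,  0.031, -0.983]))
dict_keys(['camera_matrix', 'view']) [[398.823   0.    248.855]
 [  0.    398.823 194.555]
 [  0.      0.      1.   ]]
(array([0.091, 1.211, 1.016]), array([ 0.31 , -0.701, -0.642]))
{'t': 0.1, 'q': array([ 1.158,  0.131,  1.489,  0.   ,  1.523, -0.085]), 'dq': array([ 0.002, -0.001, -0.003,  0.002, -0.   , -0.001]), 'joint_torque': array([  0.001, -56.133, -49.31 ,   0.077,   0.029,  -0.   ]), 'tool_pos': array([0.193, 0.568, 0.218]), 'orientation': array([-0.513, -3.099,  0.003]), 'force': array([ 0.614, -0.112,  0.2  ]), 'wrist_torque': array([-0.007,  0.03 ,  0.018]), 'gripper_force': 0.0, 'opening': 0.09318470738619754}
```

View pics/t0.png

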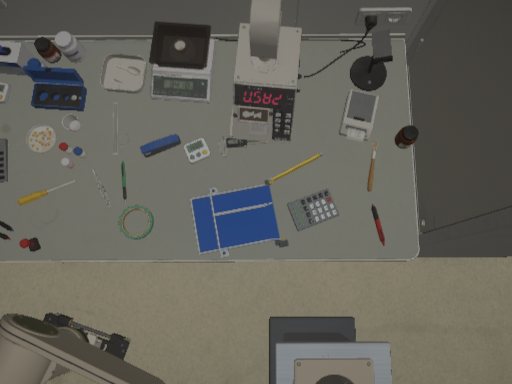

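View pics/s0.png

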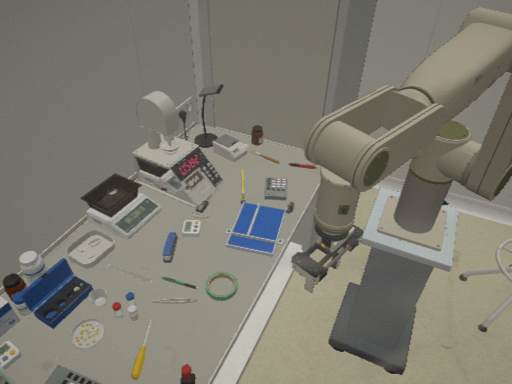

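Run:
```python
from h import *
a=cv2.imread('pics/t0.png')[125:265,185:425]; cv2.imwrite('pics/tc.png',cv2.resize(a,None,fx=3.3,fy=3.3,interpolation=cv2.INTER_CUBIC))
a=cv2.imread('pics/s0.png')[120:260,190:350]; cv2.imwrite('pics/sc.png',cv2.resize(a,None,fx=4,fy=4,interpolation=cv2.INTER_CUBIC))
```

```text
(no output)
```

View pics/tc.png

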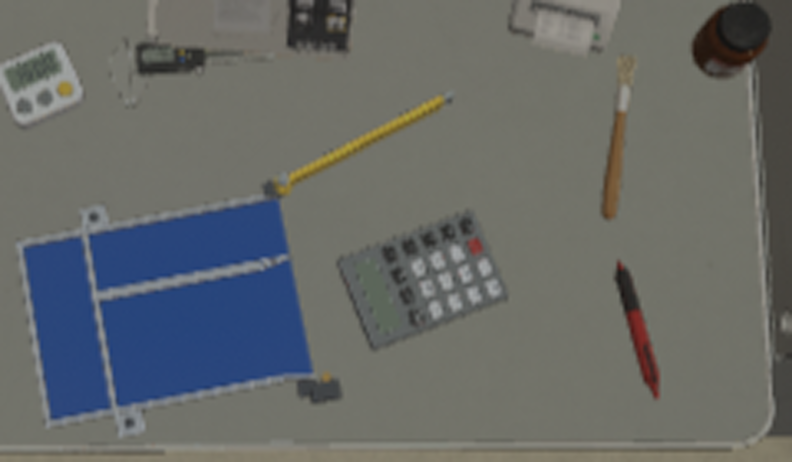

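View pics/sc.png

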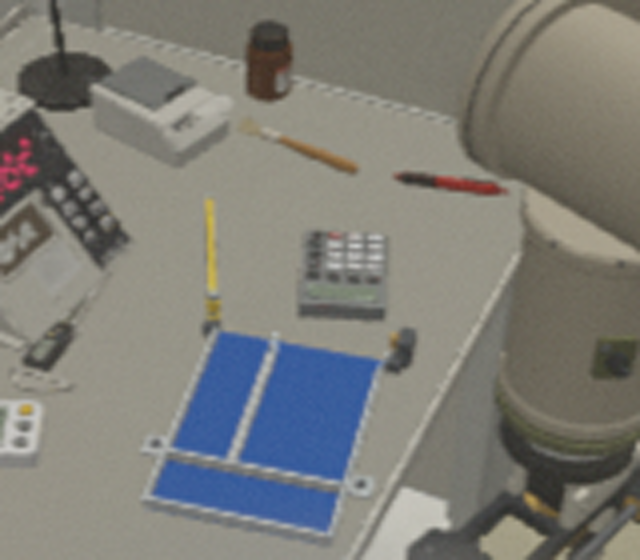

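Run:
```python
from h import *
np.set_printoptions(precision=4,suppress=True)
T=cv2.imread('pics/t0.png');S=cv2.imread('pics/s0.png')
def big(m,box):
    k=np.zeros_like(m);x0,y0,x1,y1=box;k[y0:y1,x0:x1]=m[y0:y1,x0:x1]
    return k
def pts(m): return np.argwhere(m>0)[:,::-1].astype(float)
# tray
for n,I,b in(('top',T,(185,175,290,260)),('scene',S,(220,195,300,260))):
    h=cv2.cvtColor(I,cv2.COLOR_BGR2HSV)
    m=big(cv2.inRange(h,(105,140,60),(130,255,255)),b)
    P=np.array([onplane(n,*p)[:2] for p in pts(m)]).astype(np.float32)
    r=cv2.minAreaRect(P); print(n,'tray',r); print(cv2.boxPoints(r))
# hand points (top crop, scene crop)
tc=lambda x,y:((x+.5)/3.3+185-.5,(y+.5)/3.3+125-.5); sc=lambda x,y:((x+.5)/4+190-.5,(y+.5)/4+120-.5)
for k,a,b in(('pentip',(618,262),(397,178)),('pentail',(656,396),(507,190)),('bristle',(626,57),(243,124)),('handle',(608,216),(357,168)),
 ('gatenose',(449,97),(210,198)),('hinge',(281,187),(211,328)),('catch',(326,378),(405,335)),('calcA',(338,258),(299,309)),('calcB',(375,347),(387,308)),('calcC',(507,296),(386,234)),('calcD',(470,210),(307,232)),
 ('divEnd',(288,257),(275,336)),('ear1',(94,215),(153,443)),('ear2',(129,421),(360,484))):
    p,e=two(tc(*a),sc(*b)); print(k,p,round(e,4),'topz0',onplane('top',*tc(*a),0.012)[:2])
# pen, brush, calculator masks in top
h=cv2.cvtColor(T,cv2.COLOR_BGR2HSV)
bg=np.median(T[150:260,290:420].reshape(-1,3),0)
d=np.abs(T.astype(float)-bg).max(2)
for k,b,z in(('pen',(366,200,390,250),.007),('brush',(366,140,380,194),.008),('calc',(285,186,342,234),.018)):
    m=big((d>22).astype(np.uint8)*255,b)
    P=np.array([onplane('top',*p,z)[:2] for p in pts(m)]).astype(np.float32)
    print(k,cv2.minAreaRect(P),P.mean(0)); print(cv2.boxPoints(cv2.minAreaRect(P)))
```

```text
Traceback (most recent call last):
  File "h.py", line 10, in onplane
    c,d=ray(n,u,v); return c+d*(z-c[2])/d[2]
        ~~~^^^^^^^
  File "h.py", line 6, in ray
    m=camera_model(n); K=np.array(m['camera_matrix']); V=np.array(m['view'])
ValueError: time passes only in moves, steps and waits
```

```bash
python3 - <<'E'
s=open('h.py').read().replace("def pic","""import os,pickle
if not os.path.exists('cm.pkl'): pickle.dump({n:{k:np.array(v) for k,v in camera_model(n).items()} for n in('top','scene')},open('cm.pkl','wb'))
CM=pickle.load(open('cm.pkl','rb'))
def pic""",1).replace("m=camera_model(n)","m=CM[n]")
open('h.py','w').write(s)
E
cat > m.py <<'E'
from h import *
np.set_printoptions(precision=4,suppress=True)
T=cv2.imread('pics/t0.png');S=cv2.imread('pics/s0.png')
def big(m,box):
    k=np.zeros_like(m);x0,y0,x1,y1=box;k[y0:y1,x0:x1]=m[y0:y1,x0:x1]
    return k
def pts(m): return np.argwhere(m>0)[:,::-1].astype(float)
for n,I,b in(('top',T,(185,175,290,260)),('scene',S,(220,195,300,260))):
    h=cv2.cvtColor(I,cv2.COLOR_BGR2HSV)
    m=big(cv2.inRange(h,(105,140,60),(130,255,255)),b)
    P=np.array([onplane(n,*p)[:2] for p in pts(m)]).astype(np.float32)
    r=cv2.minAreaRect(P); print(n,'tray',r); print(cv2.boxPoints(r))
tc=lambda x,y:((x+.5)/3.3+185-.5,(y+.5)/3.3+125-.5); sc=lambda x,y:((x+.5)/4+190-.5,(y+.5)/4+120-.5)
for k,a,b in(('pentip',(618,262),(397,178)),('pentail',(656,396),(507,190)),('bristle',(626,57),(243,124)),('handle',(608,216),(357,168)),
 ('gatenose',(449,97),(210,198)),('hinge',(281,187),(211,328)),('catch',(326,378),(405,335)),('calcA',(338,258),(299,309)),('calcB',(375,347),(387,308)),('calcC',(507,296),(386,234)),('calcD',(470,210),(307,232)),
 ('divEnd',(288,257),(275,336)),('ear1',(94,215),(153,443)),('ear2',(129,421),(360,484))):
    p,e=two(tc(*a),sc(*b)); print(k,p,round(e,4),'topz0',onplane('top',*tc(*a),0.012)[:2])
bg=np.median(T[150:260,290:420].reshape(-1,3),0)
d=np.abs(T.astype(float)-bg).max(2)
for k,b,z in(('pen',(366,200,390,250),.007),('brush',(366,140,380,194),.008),('calc',(285,186,342,234),.018)):
    m=big((d>22).astype(np.uint8)*255,b)
    P=np.array([onplane('top',*p,z)[:2] for p in pts(m)]).astype(np.float32)
    print(k,cv2.minAreaRect(P),P.mean(0)); print(cv2.boxPoints(cv2.minAreaRect(P)))
E
python3 m.py
```

```text
top tray ((0.4989679455757141, 0.2756339907646179), (0.15596070885658264, 0.230387344956398), 10.582491874694824)
[[0.4012 0.3745]
 [0.4435 0.1481]
 [0.5968 0.1767]
 [0.5545 0.4032]]
scene tray ((0.4993319511413574, 0.27055224776268005), (0.15004399418830872, 0.215550035238266), 10.629860877990723)
[[0.4057 0.3626]
 [0.4455 0.1508]
 [0.5929 0.1785]
 [0.5532 0.3903]]
pentip [ 0.5354 -0.1278  0.0039] 0.0063 topz0 [ 0.5372 -0.1254]
pentail [ 0.4182 -0.1539  0.0084] 0.0022 topz0 [ 0.419  -0.1527]
bristle [ 0.7256 -0.1432  0.0073] 0.0038 topz0 [ 0.726  -0.1417]
handle [ 0.5775 -0.1195  0.0088] 0.0037 topz0 [ 0.5787 -0.1184]
gatenose [0.684  0.0219 0.0273] 0.0018 topz0 [0.6891 0.0204]
hinge [ 0.6086  0.1726 -0.0038] 0.0024 topz0 [0.6064 0.1729]
catch [0.4295 0.1336 0.0273] 0.0101 topz0 [0.4357 0.1343]
calcA [0.5399 0.1218 0.0078] 0.0053 topz0 [0.5418 0.1226]
calcB [0.4603 0.0908 0.0152] 0.004 topz0 [0.4626 0.0911]
calcC [ 0.5066 -0.0271  0.0071] 0.0026 topz0 [ 0.5072 -0.0261]
calcD [0.5836 0.0028 0.0045] 0.0053 topz0 [0.5847 0.0043]
divEnd [0.543  0.1667 0.0068] 0.0016 topz0 [0.5429 0.1669]
ear1 [0.5824 0.3408 0.0031] 0.0019 topz0 [0.5816 0.34  ]
ear2 [0.3985 0.3064 0.0037] 0.0022 topz0 [0.3991 0.3058]
pen ((0.47814512252807617, -0.14072918891906738), (0.12318363040685654, 0.016126912087202072), 13.096596717834473) [ 0.4779 -0.1408]
[[ 0.4163 -0.1468]
 [ 0.42   -0.1625]
 [ 0.54   -0.1346]
 [ 0.5363 -0.1189]]
brush ((0.6547560095787048, -0.13066715002059937), (0.029892481863498688, 0.15657679736614227), 88.5305404663086) [ 0.6317 -0.1275]
[[ 0.5761 -0.1436]
 [ 0.7326 -0.1476]
 [ 0.7334 -0.1177]
 [ 0.5769 -0.1137]]
calc ((0.5214569568634033, 0.04982353001832962), (0.08507449924945831, 0.12887895107269287), 20.7459774017334) [0.5236 0.0459]
[[ 0.4589  0.095 ]
 [ 0.5045 -0.0255]
 [ 0.5841  0.0046]
 [ 0.5384  0.1252]]
```

Call:
{"method": "carry_out", "body": {
  "moves": [
    {"dx":-0.031,"dy":-0.036},
    {"dx":-0.031,"dy":-0.036},
    {"dx":-0.031,"dy":-0.036},
    {"dx":-0.031,"dy":-0.036},
    {"dx":-0.031,"dy":-0.036},
    {"dx":-0.031,"dy":-0.036},
    {"dx":-0.031,"dy":-0.036},
    {"dx":-0.031,"dy":-0.036}
  ]
}}

```text
invalid input at $.moves[0]: expected keys jaw, dx, dy, dz, yaw
```

Call:
{"method": "carry_out", "body": {
  "moves": [
    {"dx":-0.031,"dy":-0.036},
    {"dx":-0.031,"dy":-0.036},
    {"dx":-0.031,"dy":-0.036},
    {"dx":-0.031,"dy":-0.036},
    {"dx":-0.031,"dy":-0.036},
    {"dx":-0.031,"dy":-0.036},
    {"dx":-0.031,"dy":-0.036},
    {"dx":-0.031,"dy":-0.036}
  ]
}}

```text
invalid input at $.moves[0]: expected keys jaw, dx, dy, dz, yaw
```

Call:
{"method": "carry_out", "body": {
  "moves": [
    {"yaw":0.185,"jaw":0.05},
    {"yaw":0.185},
    {"yaw":0.185},
    {"yaw":0.185},
    {"yaw":0.185},
    {"yaw":0.185},
    {"yaw":0.185},
    {"yaw":0.185}
  ]
}}

```text
invalid input at $.moves[0]: expected keys jaw, dx, dy, dz, yaw
```

Call:
{"method": "carry_out", "body": {
  "moves": [
    {"yaw":0.185},
    {"yaw":0.185},
    {"yaw":0.185},
    {"yaw":0.185},
    {"yaw":0.185},
    {"yaw":0.185},
    {"dz":0.03},
    {"dz":0.03}
  ]
}}

```text
invalid input at $.moves[0]: expected keys jaw, dx, dy, dz, yaw
```

```bash
cat >> h.py <<'E'
from scipy.spatial.transform import Rotation as Ro
O=np.array([.4993,.276]); A=np.radians(10.6); EX=np.array([np.cos(A),np.sin(A)]); EY=np.array([-np.sin(A),np.cos(A)])
def t2w(x,y): return O+EX*x+EY*y
def w2t(p): d=np.array(p)[:2]-O; return d@EX,d@EY
def plan(p,ang):
    "shift in tool axes from here to p (before the turn), after the turn, and yaw to bring tool y to ang (deg)"
    s=read_state(); R=Ro.from_rotvec(s['orientation']).as_matrix(); a=np.degrees(np.arctan2(R[1,1],R[0,1]))
    y=-np.radians((ang-a+180)%360-180); d=np.array(p)-s['tool_pos']
    print('t %.2f pos'%s['t'],s['tool_pos'].round(4),'ty',a.round(1),'tilt',np.degrees(np.arccos(-R[2,2])).round(2),'open',round(s['opening'],4),'F',s['force'].round(1))
    print('before',(R.T@d).round(4),'yaw',round(y,3),'after',((R@Ro.from_rotvec([0,0,y]).as_matrix()).T@d).round(4))
E
python3 -c "
from h import *
np.set_printoptions(suppress=True)
plan([.4775,-.1405,.008],-76.9);print(read_state()['q'])
I=pic('scene','s1.png');T=pic('top','t1.png');a=T[125:265,185:425];b=I[120:260,190:350]
c=np.vstack([cv2.resize(a,(480,280)),cv2.resize(b,(480,420))[:300]]);cv2.imwrite('pics/c1.png',c[:,:,::-1])"
```

```text
t 0.10 pos [0.1929 0.5676 0.2177] ty 71.2 tilt 0.1 open 0.0932 F [ 0.6 -0.1  0.2]
before [-0.4974 -0.5784  0.2106] yaw 2.585 after [0.1169 0.7539 0.2106]
[ 1.15759958  0.13111727  1.48916732  0.00000426  1.52298518 -0.08540492]
```

View pics/c1.png

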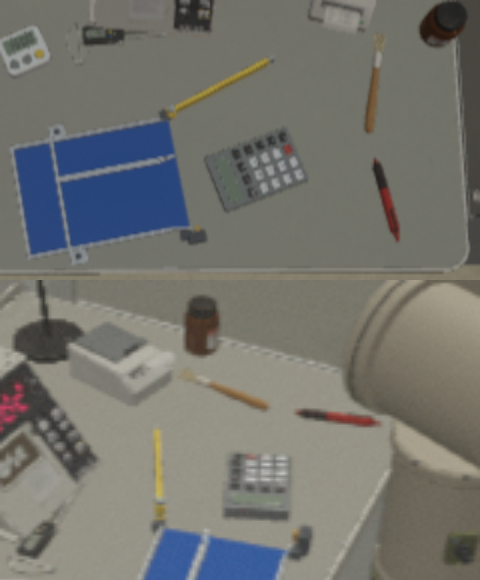

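The calls were refused because every key is required. The picture shows the scene unchanged (pen at crop (385,200), brush at (374,85)).

Call:
{"method": "carry_out", "body": {
  "moves": [
    {"jaw":0.093,"dx":-0.031,"dy":-0.036,"dz":0,"yaw":0},
    {"jaw":0.093,"dx":-0.031,"dy":-0.036,"dz":0,"yaw":0},
    {"jaw":0.093,"dx":-0.031,"dy":-0.036,"dz":0,"yaw":0},
    {"jaw":0.093,"dx":-0.031,"dy":-0.036,"dz":0,"yaw":0},
    {"jaw":0.093,"dx":-0.031,"dy":-0.036,"dz":0,"yaw":0},
    {"jaw":0.093,"dx":-0.031,"dy":-0.036,"dz":0,"yaw":0},
    {"jaw":0.093,"dx":-0.031,"dy":-0.036,"dz":0,"yaw":0},
    {"jaw":0.093,"dx":-0.031,"dy":-0.036,"dz":0,"yaw":0}
  ],
  "grip_force": 15
}}

```text
t: 1.2
tool_pos: [0.3355, 0.2141, 0.2187]
orientation: [0.512, 3.099, 0.0]
force: [-0.4, -0.1, -0.6]
opening: 0.093
gripper_force: 0.0
```

Call:
{"method": "carry_out", "body": {
  "moves": [
    {"jaw":0.093,"dx":-0.031,"dy":-0.036,"dz":0,"yaw":0},
    {"jaw":0.093,"dx":-0.031,"dy":-0.036,"dz":0,"yaw":0},
    {"jaw":0.093,"dx":-0.031,"dy":-0.036,"dz":0,"yaw":0},
    {"jaw":0.093,"dx":-0.031,"dy":-0.036,"dz":0,"yaw":0},
    {"jaw":0.093,"dx":-0.031,"dy":-0.036,"dz":0,"yaw":0},
    {"jaw":0.093,"dx":-0.031,"dy":-0.036,"dz":0,"yaw":0},
    {"jaw":0.093,"dx":-0.031,"dy":-0.036,"dz":0,"yaw":0},
    {"jaw":0.093,"dx":-0.031,"dy":-0.036,"dz":0,"yaw":0}
  ]
}}

```text
t: 2.2
tool_pos: [0.4776, -0.1386, 0.2186]
orientation: [0.513, 3.099, 0.0]
force: [0.7, -0.1, -0.2]
opening: 0.0929
gripper_force: 0.0
```

Call:
{"method": "carry_out", "body": {
  "moves": [
    {"jaw":0.05,"dx":0,"dy":0,"dz":0,"yaw":0.185},
    {"jaw":0.05,"dx":0,"dy":0,"dz":0,"yaw":0.185},
    {"jaw":0.05,"dx":0,"dy":0,"dz":0,"yaw":0.185},
    {"jaw":0.05,"dx":0,"dy":0,"dz":0,"yaw":0.185},
    {"jaw":0.05,"dx":0,"dy":0,"dz":0,"yaw":0.185},
    {"jaw":0.05,"dx":0,"dy":0,"dz":0,"yaw":0.185},
    {"jaw":0.05,"dx":0,"dy":0,"dz":0,"yaw":0.185},
    {"jaw":0.05,"dx":0,"dy":0,"dz":0,"yaw":0.185}
  ]
}}

```text
t: 3.2
tool_pos: [0.4772, -0.1369, 0.2185]
orientation: [-2.474, -1.936, 0.0]
force: [-0.2, -0.3, 0.1]
opening: 0.0503
gripper_force: 0.0
```

Call:
{"method": "carry_out", "body": {
  "moves": [
    {"jaw":0.05,"dx":0,"dy":0,"dz":0,"yaw":0.185},
    {"jaw":0.05,"dx":0,"dy":0,"dz":0,"yaw":0.185},
    {"jaw":0.05,"dx":0,"dy":0,"dz":0,"yaw":0.185},
    {"jaw":0.05,"dx":0,"dy":0,"dz":0,"yaw":0.185},
    {"jaw":0.05,"dx":0,"dy":0,"dz":0,"yaw":0.185},
    {"jaw":0.05,"dx":0,"dy":0,"dz":0,"yaw":0.185},
    {"jaw":0.05,"dx":0,"dy":0,"dz":0.03,"yaw":0},
    {"jaw":0.05,"dx":0,"dy":0,"dz":0.03,"yaw":0}
  ]
}}

```text
t: 4.2
tool_pos: [0.4775, -0.137, 0.1582]
orientation: [3.121, 0.351, 0.001]
force: [0.4, 0.7, -0.9]
opening: 0.0501
gripper_force: 0.0
```

```bash
python3 -c "
from h import *
np.set_printoptions(suppress=True)
plan([.4775,-.1405,.008],-76.9);print(read_state()['q'])"
```

```text
t 4.20 pos [ 0.4775 -0.137   0.1582] ty -77.2 tilt 0.06 open 0.0501 F [ 0.4  0.7 -0.9]
before [-0.0009  0.0033  0.1502] yaw -0.005 after [-0.001   0.0033  0.1502]
[-0.38269659 -0.11601393  1.84694096  0.00000431  1.40960794  0.96433754]
```

Call:
{"method": "carry_out", "body": {
  "moves": [
    {"jaw":0.05,"dx":0,"dy":0.003,"dz":0.04,"yaw":0},
    {"jaw":0.04,"dx":0,"dy":0,"dz":0.04,"yaw":0},
    {"jaw":0.04,"dx":0,"dy":0,"dz":0.04,"yaw":0},
    {"jaw":0.04,"dx":0,"dy":0,"dz":0.02,"yaw":0},
    {"jaw":0.04,"dx":0,"dy":0,"dz":0.012,"yaw":0},
    {"jaw":0.0,"dx":0,"dy":0,"dz":0,"yaw":0},
    {"jaw":0.0,"dx":0,"dy":0,"dz":0,"yaw":0},
    {"jaw":0.0,"dx":0,"dy":0,"dz":0,"yaw":0}
  ],
  "grip_force": 15
}}

```text
t: 5.2
tool_pos: [0.479, -0.1403, 0.0079]
orientation: [3.121, 0.351, 0.003]
force: [-0.0, -0.2, 0.2]
opening: 0.0145
gripper_force: 0.0
```

Call:
{"method": "carry_out", "body": {
  "moves": [
    {"jaw":0.0,"dx":0,"dy":0,"dz":0,"yaw":0},
    {"jaw":0.0,"dx":0,"dy":0,"dz":0,"yaw":0},
    {"jaw":0.0,"dx":0,"dy":0,"dz":-0.02,"yaw":0},
    {"jaw":0.0,"dx":0,"dy":0,"dz":-0.04,"yaw":0},
    {"jaw":0.0,"dx":0,"dy":0,"dz":-0.04,"yaw":0}
  ]
}}

```text
t: 5.82
tool_pos: [0.4775, -0.1397, 0.1074]
orientation: [-3.121, -0.351, 0.001]
force: [1.1, 0.4, -0.2]
opening: 0.0115
gripper_force: 15.0
```

```bash
python3 -c "
from h import *
np.set_printoptions(suppress=True)
plan([*t2w(0,.09),.1],-79.4);print(read_state()['gripper_force'])"
```

```text
t 5.83 pos [ 0.4775 -0.1397  0.1074] ty -77.2 tilt 0.06 open 0.0115 F [ 1.1  0.4 -0.2]
before [ 0.1171 -0.4904  0.0076] yaw 0.039 after [ 0.0979 -0.4945  0.0076]
14.999873489141464
```

Call:
{"method": "carry_out", "body": {
  "moves": [
    {"jaw":0,"dx":0,"dy":0,"dz":0,"yaw":0.039},
    {"jaw":0,"dx":0.008,"dy":-0.041,"dz":0,"yaw":0},
    {"jaw":0,"dx":0.008,"dy":-0.041,"dz":0,"yaw":0},
    {"jaw":0,"dx":0.008,"dy":-0.041,"dz":0,"yaw":0},
    {"jaw":0,"dx":0.008,"dy":-0.041,"dz":0,"yaw":0},
    {"jaw":0,"dx":0.008,"dy":-0.041,"dz":0,"yaw":0},
    {"jaw":0,"dx":0.008,"dy":-0.041,"dz":0,"yaw":0},
    {"jaw":0,"dx":0.008,"dy":-0.041,"dz":0,"yaw":0}
  ]
}}

```text
t: 6.82
tool_pos: [0.48, 0.1539, 0.1067]
orientation: [3.128, 0.29, 0.0]
force: [0.6, 0.0, 0.1]
opening: 0.0114
gripper_force: 15.0
```

Call:
{"method": "carry_out", "body": {
  "moves": [
    {"jaw":0,"dx":0.008,"dy":-0.041,"dz":0,"yaw":0},
    {"jaw":0,"dx":0.008,"dy":-0.041,"dz":0,"yaw":0},
    {"jaw":0,"dx":0.008,"dy":-0.041,"dz":0,"yaw":0},
    {"jaw":0,"dx":0.008,"dy":-0.041,"dz":0,"yaw":0},
    {"jaw":0,"dx":0.01,"dy":-0.041,"dz":0,"yaw":0},
    {"jaw":0,"dx":0,"dy":0,"dz":0,"yaw":0},
    {"jaw":0,"dx":0,"dy":0,"dz":0,"yaw":0}
  ]
}}

```text
t: 7.7
tool_pos: [0.4836, 0.3614, 0.1062]
orientation: [3.127, 0.291, -0.001]
force: [0.7, -0.3, 0.7]
opening: 0.0113
gripper_force: 15.0
```

```bash
python3 -c "
from h import *
np.set_printoptions(suppress=True)
plan([*t2w(0,.09),.014],-79.4);print(read_state()['gripper_force'])
pic('scene','s2.png')
I=cv2.imread('pics/s2.png')[180:300,200:360];cv2.imwrite('pics/c2.png',cv2.resize(I,None,fx=5,fy=5,interpolation=cv2.INTER_CUBIC))"
```

```text
t 7.70 pos [0.4836 0.3614 0.1062] ty -79.4 tilt 0.06 open 0.0113 F [ 0.7 -0.3  0.7]
before [-0.0002 -0.0033  0.0922] yaw 0.0 after [-0.0002 -0.0033  0.0922]
14.999860525131226
```

View pics/c2.png

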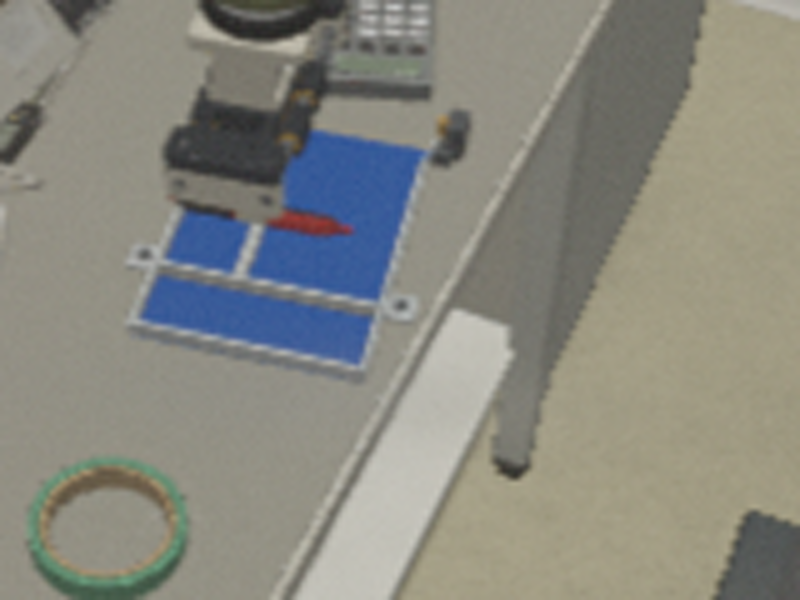

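The pen is held level, parallel to the compartment (tail at crop (350,230), about 0.1 m above the floor). I'm lowering it now.

Call:
{"method": "carry_out", "body": {
  "moves": [
    {"jaw":0,"dx":0,"dy":-0.003,"dz":0.03,"yaw":0},
    {"jaw":0,"dx":0,"dy":0,"dz":0.03,"yaw":0},
    {"jaw":0,"dx":0,"dy":0,"dz":0.02,"yaw":0},
    {"jaw":0,"dx":0,"dy":0,"dz":0.012,"yaw":0},
    {"jaw":0,"dx":0,"dy":0,"dz":0,"yaw":0},
    {"jaw":0,"dx":0,"dy":0,"dz":0,"yaw":0},
    {"jaw":0.02,"dx":0,"dy":0,"dz":0,"yaw":0},
    {"jaw":0.03,"dx":0,"dy":0,"dz":0,"yaw":0}
  ]
}}

```text
t: 8.75
tool_pos: [0.4838, 0.3651, 0.0154]
orientation: [-3.128, -0.29, -0.002]
force: [-0.0, 0.3, 0.4]
opening: 0.0256
gripper_force: 0.0
```

Call:
{"method": "carry_out", "body": {
  "moves": [
    {"jaw":0.03,"dx":0,"dy":0,"dz":0,"yaw":0},
    {"jaw":0.03,"dx":0,"dy":0,"dz":0,"yaw":0},
    {"jaw":0.03,"dx":0,"dy":0,"dz":-0.03,"yaw":0},
    {"jaw":0.03,"dx":0,"dy":0,"dz":-0.05,"yaw":0},
    {"jaw":0.03,"dx":0,"dy":0,"dz":-0.05,"yaw":0},
    {"jaw":0.03,"dx":-0.05,"dy":0.03,"dz":0,"yaw":0},
    {"jaw":0.03,"dx":-0.05,"dy":0.03,"dz":0,"yaw":0}
  ]
}}

```text
t: 9.62
tool_pos: [0.3959, 0.287, 0.1457]
orientation: [-3.127, -0.29, -0.003]
force: [-0.7, -1.0, 0.5]
opening: 0.0299
gripper_force: 0.0
```

```bash
python3 -c "
from h import *
np.set_printoptions(suppress=True)
plan([.652,-.131,.1],-99.1)
S=pic('scene','s3.png');T=pic('top','t3.png')
for n,I,b in(('top',T,(185,175,290,260)),('scene',S,(215,195,300,265))):
    h=cv2.cvtColor(I,cv2.COLOR_RGB2HSV);x0,y0,x1,y1=b
    m=(((h[:,:,0]<8)|(h[:,:,0]>172))&(h[:,:,1]>110)&(h[:,:,2]>40))[y0:y1,x0:x1]
    P=np.argwhere(m)[:,::-1]+[x0,y0];W=np.array([onplane(n,*p,.008)[:2] for p in P])
    if len(W): print(n,len(W),cv2.minAreaRect(W.astype(np.float32)),[np.round(w2t(w),3) for w in (W.mean(0),W[W[:,0].argmin()],W[W[:,0].argmax()])])
c=np.hstack([cv2.resize(T[165:265,180:290],None,fx=4,fy=4),cv2.resize(S[180:280,210:300],None,fx=4,fy=4)]);cv2.imwrite('pics/c3.png',c[:,:,::-1])"
```

```text
t 9.62 pos [0.3959 0.287  0.1457] ty -79.4 tilt 0.12 open 0.0299 F [-0.7 -1.   0.5]
before [0.1747 0.458  0.0457] yaw 0.344 after [0.3189 0.3723 0.0457]
top 1 ((0.5400587320327759, 0.3753070533275604), (0.0, 0.0), 0.0) [array([0.058, 0.09 ]), array([0.058, 0.09 ]), array([0.058, 0.09 ])]
scene 59 ((0.4623536467552185, 0.3629840910434723), (0.07271765172481537, 0.013789397664368153), 9.419534683227539) [array([-0.018,  0.093]), array([-0.057,  0.094]), array([0.016, 0.085])]
```

View pics/c3.png

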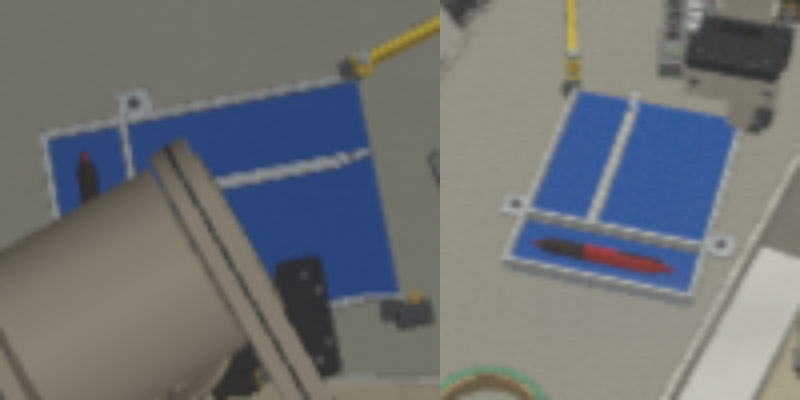

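Pen lies flat in the crosswise compartment: centre about (0, 0.09) in the tray frame, scene crop (535,243)–(670,268). Now the brush.

Call:
{"method": "carry_out", "body": {
  "moves": [
    {"jaw":0.04,"dx":0,"dy":0,"dz":0,"yaw":0.172},
    {"jaw":0.04,"dx":0,"dy":0,"dz":0,"yaw":0.172},
    {"jaw":0.04,"dx":0.029,"dy":0.034,"dz":0,"yaw":0},
    {"jaw":0.04,"dx":0.029,"dy":0.034,"dz":0,"yaw":0},
    {"jaw":0.04,"dx":0.029,"dy":0.034,"dz":0,"yaw":0},
    {"jaw":0.04,"dx":0.029,"dy":0.034,"dz":0,"yaw":0},
    {"jaw":0.04,"dx":0.029,"dy":0.034,"dz":0,"yaw":0},
    {"jaw":0.04,"dx":0.029,"dy":0.034,"dz":0,"yaw":0}
  ]
}}

```text
t: 10.72
tool_pos: [0.5367, 0.057, 0.1449]
orientation: [-3.131, 0.25, -0.001]
force: [1.1, 0.9, -0.6]
opening: 0.0399
gripper_force: 0.0
```

Call:
{"method": "carry_out", "body": {
  "moves": [
    {"jaw":0.04,"dx":0.029,"dy":0.034,"dz":0,"yaw":0},
    {"jaw":0.04,"dx":0.029,"dy":0.034,"dz":0,"yaw":0},
    {"jaw":0.04,"dx":0.029,"dy":0.034,"dz":0,"yaw":0},
    {"jaw":0.04,"dx":0.029,"dy":0.034,"dz":0,"yaw":0},
    {"jaw":0.04,"dx":0.029,"dy":0.032,"dz":0,"yaw":0},
    {"jaw":0.04,"dx":0,"dy":0,"dz":0,"yaw":0},
    {"jaw":0.04,"dx":0,"dy":0,"dz":0.04,"yaw":0},
    {"jaw":0.04,"dx":0,"dy":0,"dz":0,"yaw":0}
  ]
}}

```text
t: 11.72
tool_pos: [0.6491, -0.1291, 0.1005]
orientation: [-3.13, 0.249, 0.012]
force: [-0.4, 0.9, -0.4]
opening: 0.0397
gripper_force: 0.0
```

```bash
python3 -c "
from h import *
np.set_printoptions(suppress=True)
plan([.652,-.131,.006],-99.1);print(read_state()['q'])"
```

```text
t 11.72 pos [ 0.6491 -0.1291  0.1005] ty -99.1 tilt 0.43 open 0.0397 F [-0.4  0.9 -0.4]
before [0.0038 0.0016 0.0945] yaw 0.0 after [0.0038 0.0016 0.0945]
[-0.27381695  0.37970818  1.41496637  0.0002322   1.35449581  1.4556963 ]
```

Call:
{"method": "carry_out", "body": {
  "moves": [
    {"jaw":0.04,"dx":0.003,"dy":0.002,"dz":0.03,"yaw":0},
    {"jaw":0.04,"dx":0,"dy":0,"dz":0.03,"yaw":0},
    {"jaw":0.04,"dx":0,"dy":0,"dz":0.02,"yaw":0},
    {"jaw":0.04,"dx":0,"dy":0,"dz":0.014,"yaw":0},
    {"jaw":0.04,"dx":0,"dy":0,"dz":0,"yaw":0},
    {"jaw":0,"dx":0,"dy":0,"dz":0,"yaw":0},
    {"jaw":0,"dx":0,"dy":0,"dz":0,"yaw":0},
    {"jaw":0,"dx":0,"dy":0,"dz":0,"yaw":0}
  ],
  "grip_force": 20
}}

```text
t: 12.72
tool_pos: [0.6553, -0.1331, 0.0115]
orientation: [3.131, -0.25, 0.002]
force: [1.0, 0.6, 1.3]
opening: 0.0145
gripper_force: 4.8
```

Call:
{"method": "carry_out", "body": {
  "moves": [
    {"jaw":0,"dx":0,"dy":0,"dz":0,"yaw":0},
    {"jaw":0,"dx":0,"dy":0,"dz":-0.03,"yaw":0},
    {"jaw":0,"dx":0,"dy":0,"dz":-0.04,"yaw":0},
    {"jaw":0,"dx":0,"dy":0,"dz":-0.03,"yaw":0},
    {"jaw":0,"dx":0,"dy":0,"dz":0,"yaw":0}
  ]
}}

```text
t: 13.35
tool_pos: [0.657, -0.1336, 0.1144]
orientation: [3.13, -0.25, 0.01]
force: [-0.2, 0.5, -1.0]
opening: 0.0143
gripper_force: 20.0
```

```bash
python3 -c "
from h import *
np.set_printoptions(suppress=True)
plan([*t2w(.0525,-.03),.1],10.6);print(read_state()['gripper_force'])
pic('scene','s4.png');pic('top','t4.png')"
```

```text
t 13.35 pos [ 0.657  -0.1336  0.1144] ty -99.1 tilt 0.36 open 0.0143 F [-0.2  0.5 -1. ]
before [-0.1611 -0.3689  0.0131] yaw -1.915 after [ 0.4017 -0.0272  0.0131]
19.998688995838165
```

Call:
{"method": "carry_out", "body": {
  "moves": [
    {"jaw":0,"dx":-0.018,"dy":-0.041,"dz":0,"yaw":0},
    {"jaw":0,"dx":-0.018,"dy":-0.041,"dz":0,"yaw":0},
    {"jaw":0,"dx":-0.018,"dy":-0.041,"dz":0,"yaw":0},
    {"jaw":0,"dx":-0.018,"dy":-0.041,"dz":0,"yaw":0},
    {"jaw":0,"dx":-0.018,"dy":-0.041,"dz":0,"yaw":0},
    {"jaw":0,"dx":-0.018,"dy":-0.041,"dz":0,"yaw":0},
    {"jaw":0,"dx":-0.018,"dy":-0.041,"dz":0,"yaw":0},
    {"jaw":0,"dx":-0.018,"dy":-0.041,"dz":0,"yaw":0}
  ]
}}

```text
t: 14.45
tool_pos: [0.5626, 0.2146, 0.1082]
orientation: [3.13, -0.25, -0.005]
force: [0.3, -0.2, -0.5]
opening: 0.0143
gripper_force: 20.0
```

Call:
{"method": "carry_out", "body": {
  "moves": [
    {"jaw":0,"dx":-0.017,"dy":-0.041,"dz":0,"yaw":0},
    {"jaw":0,"dx":0,"dy":0,"dz":0,"yaw":-0.174},
    {"jaw":0,"dx":0,"dy":0,"dz":0,"yaw":-0.174},
    {"jaw":0,"dx":0,"dy":0,"dz":0,"yaw":-0.174},
    {"jaw":0,"dx":0,"dy":0,"dz":0,"yaw":-0.174},
    {"jaw":0,"dx":0,"dy":0,"dz":0,"yaw":-0.174},
    {"jaw":0,"dx":0,"dy":0,"dz":0,"yaw":-0.174},
    {"jaw":0,"dx":0,"dy":0,"dz":0,"yaw":-0.174}
  ]
}}

```text
t: 15.45
tool_pos: [0.5527, 0.2563, 0.108]
orientation: [-2.706, -1.594, 0.006]
force: [-0.1, 0.1, 0.0]
opening: 0.0138
gripper_force: 20.0
```

Call:
{"method": "carry_out", "body": {
  "moves": [
    {"jaw":0,"dx":0,"dy":0,"dz":0,"yaw":-0.174},
    {"jaw":0,"dx":0,"dy":0,"dz":0,"yaw":-0.174},
    {"jaw":0,"dx":0,"dy":0,"dz":0,"yaw":-0.174},
    {"jaw":0,"dx":0,"dy":0,"dz":0,"yaw":-0.175},
    {"jaw":0,"dx":0,"dy":0,"dz":0,"yaw":0},
    {"jaw":0,"dx":0,"dy":0,"dz":0,"yaw":0}
  ]
}}

```text
t: 16.2
tool_pos: [0.5535, 0.2566, 0.1094]
orientation: [-2.011, -2.412, 0.003]
force: [-0.0, 0.2, -0.0]
opening: 0.0144
gripper_force: 20.0
```

```bash
python3 -c "
from h import *
np.set_printoptions(suppress=True)
plan([*t2w(.0525,-.03),.014],10.6);print(read_state()['gripper_force'],read_state()['q'])
pic('scene','s5.png')
I=cv2.imread('pics/s5.png')[150:270,190:350];cv2.imwrite('pics/c5.png',cv2.resize(I,None,fx=5,fy=5,interpolation=cv2.INTER_CUBIC))"
```

```text
t 16.20 pos [0.5535 0.2566 0.1094] ty 10.4 tilt 0.11 open 0.0144 F [-0.   0.2 -0. ]
before [-0.001   0.0029  0.0954] yaw -0.004 after [-0.001   0.0029  0.0954]
19.99852627515793 [0.35011142 0.23356006 1.57525271 0.00002424 1.33467617 0.1690711 ]
```

View pics/c5.png

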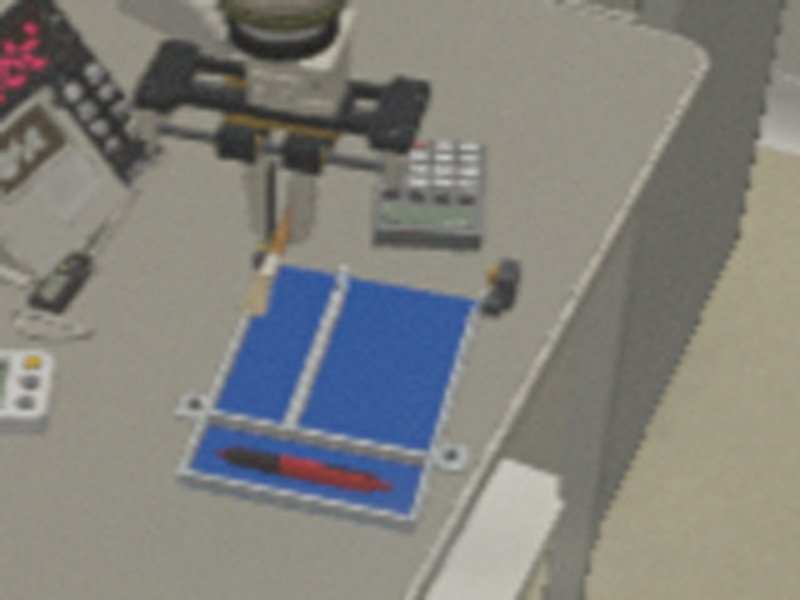

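Brush is held level, with bristles (crop (258,300)) pointing to the closed end. I'm lowering it, shifted 6 mm inwards.

Call:
{"method": "carry_out", "body": {
  "moves": [
    {"jaw":0,"dx":0.006,"dy":0.002,"dz":0.03,"yaw":0},
    {"jaw":0,"dx":0,"dy":0,"dz":0.03,"yaw":0},
    {"jaw":0,"dx":0,"dy":0,"dz":0.02,"yaw":0},
    {"jaw":0,"dx":0,"dy":0,"dz":0.014,"yaw":0},
    {"jaw":0,"dx":0,"dy":0,"dz":0,"yaw":0},
    {"jaw":0,"dx":0,"dy":0,"dz":0,"yaw":0},
    {"jaw":0,"dx":0,"dy":0,"dz":0,"yaw":0}
  ]
}}

```text
t: 17.12
tool_pos: [0.5561, 0.2635, 0.018]
orientation: [2.006, 2.416, 0.003]
force: [-0.3, 0.4, -0.2]
opening: 0.0142
gripper_force: 20.0
```

Call:
{"method": "carry_out", "body": {
  "moves": [
    {"jaw":0.02,"dx":0,"dy":0,"dz":0,"yaw":0},
    {"jaw":0.035,"dx":0,"dy":0,"dz":0,"yaw":0},
    {"jaw":0.035,"dx":0,"dy":0,"dz":0,"yaw":0},
    {"jaw":0.035,"dx":0,"dy":0,"dz":0,"yaw":0},
    {"jaw":0.035,"dx":0,"dy":0,"dz":-0.03,"yaw":0},
    {"jaw":0.035,"dx":0,"dy":0,"dz":-0.05,"yaw":0}
  ]
}}

```text
t: 17.88
tool_pos: [0.5531, 0.2624, 0.0949]
orientation: [-2.005, -2.415, 0.007]
force: [0.6, 0.9, 0.5]
opening: 0.0351
gripper_force: 0.0
```

```bash
python3 -c "
from h import *
np.set_printoptions(suppress=True)
u=np.array([-.0456,.1205]);u/=np.hypot(*u);c=np.array([.5215,.050])
print('calc',w2t(c)); b=c-u*.10
plan([*b,.1],20.7)"
```

```text
calc (np.float64(-0.019751840487354715), np.float64(-0.22622710889140168))
t 17.88 pos [0.5531 0.2624 0.0949] ty 10.6 tilt 0.3 open 0.0351 F [0.6 0.9 0.5]
before [-0.3014 -0.0525 -0.0046] yaw -0.176 after [-0.2875 -0.1046 -0.0046]
```

Call:
{"method": "carry_out", "body": {
  "moves": [
    {"jaw":0,"dx":-0.04,"dy":0.0045,"dz":0,"yaw":0},
    {"jaw":0,"dx":-0.04,"dy":0.0045,"dz":0,"yaw":0},
    {"jaw":0,"dx":-0.04,"dy":0.0045,"dz":0,"yaw":0},
    {"jaw":0,"dx":-0.04,"dy":0.0045,"dz":0,"yaw":0},
    {"jaw":0,"dx":-0.04,"dy":0.0045,"dz":0,"yaw":0},
    {"jaw":0,"dx":-0.04,"dy":0.0045,"dz":0,"yaw":0},
    {"jaw":0,"dx":0,"dy":0,"dz":0.04,"yaw":0},
    {"jaw":0,"dx":0,"dy":0,"dz":0,"yaw":0}
  ]
}}

```text
t: 18.88
tool_pos: [0.6226, 0.0318, 0.0529]
orientation: [-2.004, -2.412, 0.007]
force: [-0.3, 0.9, -1.1]
opening: 0.0002
gripper_force: 0.0
```

```bash
python3 -c "
from h import *
np.set_printoptions(suppress=True)
print(w2t(read_state()['tool_pos']))
plan([*t2w(.078,-.262),.005],10.6)
S=pic('scene','s6.png');T=pic('top','t6.png')
c=np.hstack([cv2.resize(T[165:265,180:290],None,fx=4,fy=4),cv2.resize(S[180:280,210:300],None,fx=4,fy=4)]);cv2.imwrite('pics/c6.png',c[:,:,::-1])"
```

```text
(np.float64(0.07628681599277469), np.float64(-0.2627453320176848))
t 18.88 pos [0.6226 0.0318 0.0529] ty 10.5 tilt 0.42 open 0.0002 F [-0.3  0.9 -1.1]
before [0.0007 0.0021 0.0479] yaw -0.001 after [0.0007 0.0021 0.0479]
```

View pics/c6.png

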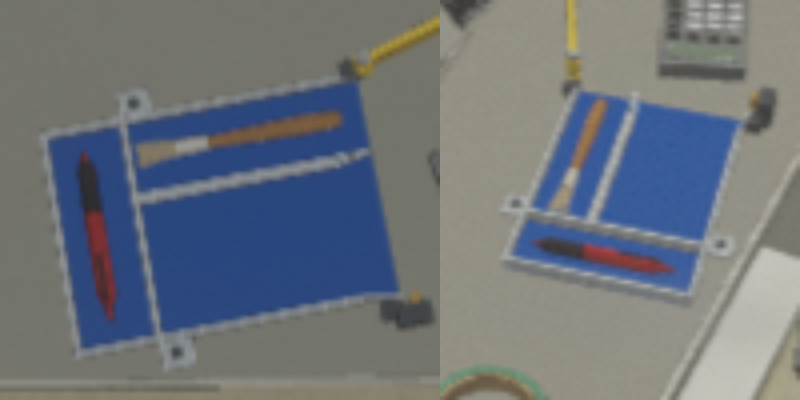

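Brush lies flat in the narrow compartment: bristle tip at top crop (140,155), handle end at (342,118). Next is a sideways nudge to square up the calculator.

Call:
{"method": "carry_out", "body": {
  "moves": [
    {"jaw":0,"dx":0,"dy":0,"dz":0.03,"yaw":0},
    {"jaw":0,"dx":0,"dy":0,"dz":0.016,"yaw":0},
    {"jaw":0,"dx":0,"dy":0,"dz":0,"yaw":0},
    {"jaw":0,"dx":0,"dy":-0.008,"dz":0,"yaw":0},
    {"jaw":0,"dx":0,"dy":-0.008,"dz":0,"yaw":0},
    {"jaw":0,"dx":0,"dy":-0.006,"dz":0,"yaw":0},
    {"jaw":0,"dx":0,"dy":-0.005,"dz":0,"yaw":0},
    {"jaw":0,"dx":0,"dy":-0.005,"dz":0,"yaw":0}
  ]
}}

```text
t: 19.98
tool_pos: [0.594, 0.0262, 0.0108]
orientation: [2.007, 2.417, 0.0]
force: [-1.6, -1.1, 0.4]
opening: 0.0002
gripper_force: 0.0
```

Call:
{"method": "carry_out", "body": {
  "moves": [
    {"jaw":0,"dx":0,"dy":-0.004,"dz":0,"yaw":0},
    {"jaw":0,"dx":0,"dy":-0.004,"dz":0,"yaw":0},
    {"jaw":0,"dx":0,"dy":-0.003,"dz":0,"yaw":0},
    {"jaw":0,"dx":0,"dy":0,"dz":0,"yaw":0}
  ]
}}

```text
t: 20.48
tool_pos: [0.5833, 0.0243, 0.0106]
orientation: [-2.007, -2.417, 0.0]
force: [-0.5, 1.0, -0.7]
opening: 0.0007
gripper_force: 0.0
```

```bash
cat >> h.py <<'E'
def calc(T):
    "pose of the calculator in the tray frame from a top picture (RGB), tall grey blob on the bench"
    bg=np.median(T[150:260,290:420].reshape(-1,3),0); d=np.abs(T.astype(float)-bg).max(2)
    m=np.zeros(T.shape[:2],np.uint8); m[182:238,283:345]=(d[182:238,283:345]>22)*255
    n,l,st,_=cv2.connectedComponentsWithStats(m); i=1+st[1:,4].argmax()
    P=np.array([onplane('top',*p,.018)[:2] for p in np.argwhere(l==i)[:,::-1]]).astype(np.float32)
    B=cv2.boxPoints(cv2.minAreaRect(P)); B=np.array([w2t(b) for b in B]); e=B[1]-B[0]; f=B[2]-B[1]
    if np.hypot(*f)>np.hypot(*e): e,f=f,e
    print('calc tray',B.mean(0).round(4),'size',np.hypot(*e).round(3),np.hypot(*f).round(3),'ang',np.degrees(np.arctan(-e[0]/e[1])).round(1))
E
python3 -c "
from h import *
np.set_printoptions(suppress=True)
b=w2t(onplane('top',215,203.75,.008));h=w2t(onplane('top',265.5,194.5,.008));print('brush',b,h)
print(w2t(read_state()['tool_pos']),read_state()['force'],read_state()['tool_pos'])
T=pic('top','t7.png');calc(T)
T0=cv2.imread('pics/t0.png')[:,:,::-1];calc(T0)"
```

```text
brush (np.float64(0.05132430795975973), np.float64(0.04957190977764528)) (np.float64(0.05054638692458405), np.float64(-0.10127529489351311))
(np.float64(0.03628476407634773), np.float64(-0.2629069613135518)) [-0.50563902  0.99647823 -0.71704662] [0.58332767 0.02425409 0.01060156]
calc tray [-0.0017 -0.2905] size 0.104 0.065 ang 80.3
calc tray [-0.0198 -0.2264] size 0.129 0.085 ang 10.1
```

Call:
{"method": "carry_out", "body": {
  "moves": [
    {"jaw":0,"dx":0,"dy":0.02,"dz":0,"yaw":0},
    {"jaw":0,"dx":0,"dy":0,"dz":-0.04,"yaw":0},
    {"jaw":0.03,"dx":-0.032,"dy":0,"dz":-0.04,"yaw":0},
    {"jaw":0.045,"dx":-0.035,"dy":-0.04,"dz":0,"yaw":0},
    {"jaw":0.045,"dx":0,"dy":-0.042,"dz":0,"yaw":0},
    {"jaw":0.045,"dx":0,"dy":0,"dz":0,"yaw":0},
    {"jaw":0.045,"dx":0,"dy":0,"dz":0,"yaw":0}
  ]
}}

```text
t: 21.4
tool_pos: [0.5357, -0.053, 0.0912]
orientation: [2.006, 2.416, 0.001]
force: [1.2, 0.8, -0.7]
opening: 0.0435
gripper_force: 0.0
```

```bash
python3 -c "
from h import *
np.set_printoptions(suppress=True)
print(w2t(read_state()['tool_pos']))
T=pic('top','t8.png');S=pic('scene','s8.png');calc(T);plan([*t2w(-.026,-.33),.005],10.6)
c=np.hstack([cv2.resize(T[165:265,260:370],None,fx=4,fy=4),cv2.resize(S[160:260,240:330],None,fx=4,fy=4)]);cv2.imwrite('pics/c8.png',c[:,:,::-1])"
```

```text
(np.float64(-0.02469558588674563), np.float64(-0.33010458951987875))
calc tray [-0.0172 -0.2415] size 0.098 0.085 ang 10.4
t 21.50 pos [ 0.5363 -0.0528  0.0913] ty 10.6 tilt 0.09 open 0.0447 F [-0.1  0.  -0.6]
before [-0.     -0.002   0.0863] yaw 0.001 after [-0.     -0.002   0.0863]
```

View pics/c8.png

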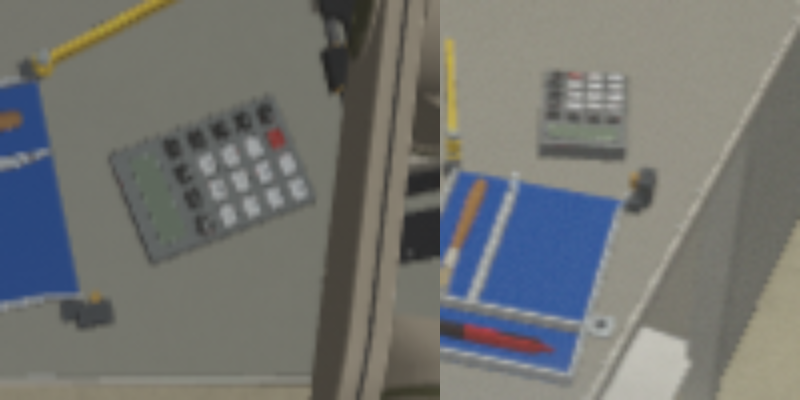

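The tenth picture shows the calculator has not moved: corners at top crop (109,155), (152,263), (315,200), (272,96). The fingertips are thinner than I assumed, so I'll repeat the nudge deeper and measure numerically from here.

Call:
{"method": "carry_out", "body": {
  "moves": [
    {"jaw":0,"dx":0,"dy":0.045,"dz":0,"yaw":0},
    {"jaw":0,"dx":0,"dy":0.037,"dz":0,"yaw":0},
    {"jaw":0,"dx":0.034,"dy":0,"dz":0,"yaw":0},
    {"jaw":0,"dx":0.033,"dy":0,"dz":0.03,"yaw":0},
    {"jaw":0,"dx":0,"dy":0,"dz":0.03,"yaw":0},
    {"jaw":0,"dx":0,"dy":0,"dz":0.025,"yaw":0},
    {"jaw":0,"dx":0,"dy":0,"dz":0,"yaw":0}
  ]
}}

```text
t: 22.38
tool_pos: [0.6017, 0.0287, 0.0031]
orientation: [-2.003, -2.415, 0.004]
force: [-0.3, -1.0, 0.7]
opening: 0.0005
gripper_force: 0.0
```

```bash
sed -i "s/    bg=np.median(T\[150:260,290:420\].*; d=/    T0=cv2.imread('pics\/t0.png')[:,:,::-1]; bg=np.median(T0[150:260,290:420].reshape(-1,3),0); d=/" h.py
python3 -c "
from h import *
print(w2t(read_state()['tool_pos']),read_state()['tool_pos'],read_state()['force'])
T=cv2.imread('pics/t8.png')[:,:,::-1];calc(T)
T=cv2.imread('pics/t0.png')[:,:,::-1];calc(T)"
```

```text
(np.float64(0.055140029048340894), np.float64(-0.26188549337609834)) [0.60167327 0.02872657 0.00308376] [-0.2599456  -1.00925248  0.67341283]
calc tray [-0.0252 -0.2129] size 0.086 0.033 ang -67.9
calc tray [-0.0198 -0.2264] size 0.129 0.085 ang 10.1
```

Call:
{"method": "carry_out", "body": {
  "moves": [
    {"jaw":0,"dx":0,"dy":-0.007,"dz":-0.002,"yaw":0},
    {"jaw":0,"dx":0,"dy":-0.007,"dz":0,"yaw":0},
    {"jaw":0,"dx":0,"dy":-0.006,"dz":0,"yaw":0},
    {"jaw":0,"dx":0,"dy":-0.005,"dz":0,"yaw":0},
    {"jaw":0,"dx":0,"dy":-0.005,"dz":0,"yaw":0},
    {"jaw":0,"dx":0,"dy":-0.005,"dz":0,"yaw":0},
    {"jaw":0,"dx":0,"dy":0,"dz":0,"yaw":0}
  ]
}}

```text
t: 23.25
tool_pos: [0.5691, 0.0214, 0.0083]
orientation: [2.006, 2.416, 0.001]
force: [2.0, -0.2, 5.6]
opening: 0.0006
gripper_force: 2.4
```

Call:
{"method": "carry_out", "body": {
  "moves": [
    {"jaw":0,"dx":0,"dy":0.02,"dz":0,"yaw":0},
    {"jaw":0,"dx":0,"dy":0,"dz":-0.04,"yaw":0},
    {"jaw":0,"dx":0,"dy":0,"dz":-0.04,"yaw":0},
    {"jaw":0.045,"dx":-0.04,"dy":0,"dz":0,"yaw":0},
    {"jaw":0.045,"dx":-0.04,"dy":-0.034,"dz":0,"yaw":0},
    {"jaw":0.045,"dx":0,"dy":-0.034,"dz":0,"yaw":0},
    {"jaw":0.045,"dx":0,"dy":0,"dz":0,"yaw":0}
  ]
}}

```text
t: 24.12
tool_pos: [0.5332, -0.0663, 0.086]
orientation: [-2.006, -2.412, 0.003]
force: [0.2, 0.3, -0.2]
opening: 0.0359
gripper_force: 0.0
```

```bash
cat > e.py <<'E'
from h import *
# calculator pose in the top view: everything in the window not bench-coloured, closed, arm columns cut off
import sys
T=pic('top',sys.argv[1]); c1=int(sys.argv[2]); S=pic('scene','s'+sys.argv[1])
d=np.abs(T.astype(float)-np.median(T[186:235,292:300].reshape(-1,3),0)).max(2)
for th in(22,30):
    m=np.zeros(T.shape[:2],np.uint8); m[182:240,284:c1]=(d[182:240,284:c1]>th)*255
    m[226:,:290]=0; m=cv2.morphologyEx(m,cv2.MORPH_CLOSE,np.ones((5,5)))
    n,l,st,_=cv2.connectedComponentsWithStats(m)
    i=1+st[1:,4].argmax(); P=np.array([onplane('top',*p,.018)[:2] for p in np.argwhere(l==i)[:,::-1]]).astype(np.float32)
    B=np.array([w2t(b) for b in cv2.boxPoints(cv2.minAreaRect(P))]); print(th,st[i],'\n',B.round(3),B.mean(0).round(4))
print(w2t(read_state()['tool_pos']),read_state()['tool_pos'])
E
python3 - <<'E'
import cv2,numpy as np
T=cv2.imread('pics/t0.png');print(np.median(T[150:260,290:420].reshape(-1,3),0))
T=cv2.imread('pics/t8.png');print(T[186:235:12,286:350:6].max(2))
E
python3 e.py t9.png 345
```

```text
[105. 114. 114.]
[[117 117 118 117 117 117 117 118 118 117  61]
 [118 116 114 100  70  51  98 132 116 117  71]
 [117 101 104  84 100 102 105  98 155 117  72]
 [117 118 101 104  59  95 108 117 116 117  72]
 [118 118 118 118 117 117 117 117 118  99  72]]
22 [301 197  35  31 706] 
 [[-0.069 -0.201]
 [-0.064 -0.285]
 [ 0.011 -0.28 ]
 [ 0.005 -0.196]] [-0.0294 -0.2405]
30 [301 197  34  30 659] 
 [[-0.069 -0.201]
 [-0.062 -0.284]
 [ 0.011 -0.279]
 [ 0.004 -0.196]] [-0.029 -0.24 ]
(np.float64(-0.026682635927106176), np.float64(-0.34266488926925137)) [ 0.53610636 -0.06572574  0.0873121 ]
```

```bash
cat > f.py <<'E'
from h import *
import sys
def run(f,c1):
    T=cv2.imread('pics/'+f)[:,:,::-1]; d=np.abs(cv2.GaussianBlur(T,(3,3),0).astype(float)-np.median(T[184:188,290:318].reshape(-1,3),0)).max(2)
    m=np.zeros(T.shape[:2],np.uint8); m[184:240,286:c1]=(d[184:240,286:c1]>7)*255
    m[:187,:]=0; m=cv2.morphologyEx(m,cv2.MORPH_CLOSE,np.ones((3,3))); m=cv2.morphologyEx(m,cv2.MORPH_OPEN,np.ones((5,5)))
    n,l,st,_=cv2.connectedComponentsWithStats(m); i=1+st[1:,4].argmax()
    P=np.array([onplane('top',*p,.014)[:2] for p in np.argwhere(l==i)[:,::-1]]).astype(np.float32)
    B=np.array([w2t(b) for b in cv2.boxPoints(cv2.minAreaRect(P))]); print(f,st[i],B.round(3).tolist(),B.mean(0).round(4))
for f,c in zip(sys.argv[1::2],sys.argv[2::2]): run(f,int(c))
E
python3 f.py t0.png 345 t8.png 343 t9.png 343
```

```text
t0.png [ 287  189   52   42 1419] [[-0.076, -0.168], [-0.052, -0.302], [0.038, -0.285], [0.013, -0.152]] [-0.0192 -0.2269]
t8.png [ 287  189   52   42 1425] [[-0.076, -0.168], [-0.053, -0.302], [0.038, -0.286], [0.015, -0.152]] [-0.019  -0.2271]
t9.png [ 287  195   51   39 1432] [[-0.081, -0.158], [-0.071, -0.293], [0.02, -0.287], [0.01, -0.151]] [-0.0305 -0.2222]
```

Call:
{"method": "carry_out", "body": {
  "moves": [
    {"jaw":0.05,"dx":0,"dy":-0.004,"dz":0.04,"yaw":0},
    {"jaw":0.05,"dx":0,"dy":0,"dz":0.03,"yaw":0},
    {"jaw":0.05,"dx":0,"dy":0,"dz":0.01,"yaw":0},
    {"jaw":0.05,"dx":0.01,"dy":0,"dz":0,"yaw":0},
    {"jaw":0.05,"dx":0.01,"dy":0,"dz":0,"yaw":0},
    {"jaw":0.05,"dx":0.01,"dy":0,"dz":0,"yaw":0},
    {"jaw":0.05,"dx":0.008,"dy":0,"dz":0,"yaw":0},
    {"jaw":0.05,"dx":0.008,"dy":0,"dz":0,"yaw":0}
  ]
}}

```text
t: 25.22
tool_pos: [0.524, -0.0208, 0.008]
orientation: [2.006, 2.417, 0.001]
force: [-0.2, 0.2, 0.6]
opening: 0.0498
gripper_force: 0.2
```

Call:
{"method": "carry_out", "body": {
  "moves": [
    {"jaw":0.05,"dx":0.008,"dy":0,"dz":0,"yaw":0},
    {"jaw":0.05,"dx":0.008,"dy":0,"dz":0,"yaw":0},
    {"jaw":0.05,"dx":0.008,"dy":0,"dz":0,"yaw":0},
    {"jaw":0.05,"dx":0.006,"dy":0,"dz":0,"yaw":0},
    {"jaw":0.05,"dx":0,"dy":0,"dz":0,"yaw":0}
  ]
}}

```text
t: 25.85
tool_pos: [0.5186, 0.0088, 0.0079]
orientation: [2.006, 2.418, 0.001]
force: [0.3, 1.3, 4.5]
opening: 0.05
gripper_force: 2.5
```

```bash
python3 -c "
from h import *
T=pic('top','t10.png');pic('scene','s10.png');s=read_state();print(s['t'],w2t(s['tool_pos']),s['tool_pos'],s['force'])
print(T[186:240:6,270:350:4].max(2))
"; python3 f.py t10.png 336
```

```text
25.95 (np.float64(-0.03017483422806192), np.float64(-0.2662326118531478)) [0.51861394 0.00875985 0.00790441] [-1.49557513  1.74014065  6.29392215]
[[117 116 115 116 116 116 117 117 116 117 117  70 102 130 130 134 134 134
  134 134]
 [120 116 116 116 116 116 116 118 116 117 117  50  72 130 131 122 122 123
  124 124]
 [125 116 117 117 117 116 116 117 114 112 100  61  72 127 130 106 107 108
  109 110]
 [116 116  89  99 100 100  50  88  81  74  98  78  73 127 130  80  82  84
   86  87]
 [125 115 111  97 104 111  48 101 141 111 117 101  72 127 130  70  71  71
   73  86]
 [125 124 116  99 104 104  98  83 160 102 153  84  74 127 130 154 117  85
  105  70]
 [126 125 117  86 106 104  99 101 102 143 161  77  73 127 130  47  45  47
   44  73]
 [126 125 113 110  99  97 100  86  87  93 105  81  74 127 130  59  90  54
   46  46]
 [126 126 124 118 116 117 118 117 117 118 117  81  75 127 130  47  48  47
   46  47]]
t10.png [ 286  187   50   53 2079] [[-0.117, -0.276], [0.033, -0.306], [0.061, -0.165], [-0.089, -0.135]] [-0.028  -0.2206]
```

```bash
cat > g.py <<'E'
from h import *
import sys
def run(f,c0,c1,L=.132):
    "calculator pose from its front end only: sides by line fits over the columns seen, front edge by the foremost points"
    T=cv2.imread('pics/'+f)[:,:,::-1]; hsv=cv2.cvtColor(np.ascontiguousarray(T),cv2.COLOR_RGB2HSV)
    blue=((hsv[:,:,0]>105)&(hsv[:,:,0]<130)&(hsv[:,:,1]>120)).astype(np.uint8)
    d=np.abs(T.astype(float)-np.median(T[184:188,290:310].reshape(-1,3),0)).max(2)
    m=((d>7)&(cv2.dilate(blue,np.ones((3,3)))==0)).astype(np.uint8)*255
    k=np.zeros_like(m);k[187:240,c0:c1]=m[187:240,c0:c1]
    k=cv2.morphologyEx(k,cv2.MORPH_CLOSE,np.ones((3,3)));k=cv2.morphologyEx(k,cv2.MORPH_OPEN,np.ones((5,5)))
    n,l,st,_=cv2.connectedComponentsWithStats(k); i=1+st[1:,4].argmax()
    W=np.array([w2t(onplane('top',*p,.014)) for p in np.argwhere(l==i)[:,::-1]])
    B=cv2.boxPoints(cv2.minAreaRect(W.astype(np.float32))); print(f,st[i],B.round(3).tolist())
    for y in np.arange(np.ceil(W[:,1].min()*100)/100,W[:,1].max(),.01):
        r=W[np.abs(W[:,1]-y)<.004]; print(' y %.2f x %.3f..%.3f'%(y,r[:,0].min(),r[:,0].max()),end=';')
    print()
run(sys.argv[1],int(sys.argv[2]),int(sys.argv[3]))
E
python3 g.py t9.png 286 312; python3 g.py t10.png 275 311
```

```text
t9.png [287 199  25  35 699] [[-0.07999999821186066, -0.1589999943971634], [-0.07599999755620956, -0.23399999737739563], [0.014999999664723873, -0.2290000021457672], [0.010999999940395355, -0.15399999916553497]]
 y -0.22 x -0.052..0.013; y -0.21 x -0.075..0.012; y -0.20 x -0.078..0.013; y -0.19 x -0.077..0.013; y -0.18 x -0.078..0.012; y -0.17 x -0.079..0.011; y -0.16 x -0.078..0.010;
t10.png [278 199  33  34 954] [[-0.07199999690055847, -0.22599999606609344], [0.01899999938905239, -0.22699999809265137], [0.01899999938905239, -0.12999999523162842], [-0.07199999690055847, -0.1289999932050705]]
 y -0.22 x -0.037..0.013; y -0.21 x -0.071..0.016; y -0.20 x -0.070..0.017; y -0.19 x -0.071..0.019; y -0.18 x -0.072..0.018; y -0.17 x -0.071..0.017; y -0.16 x -0.071..0.019; y -0.15 x -0.072..0.018; y -0.14 x -0.070..0.019; y -0.13 x -0.069..0.018;
```

Call:
{"method": "carry_out", "body": {
  "moves": [
    {"jaw":0.05,"dx":0.008,"dy":-0.001,"dz":0,"yaw":0},
    {"jaw":0.05,"dx":0.009,"dy":-0.001,"dz":0,"yaw":0},
    {"jaw":0.05,"dx":0.009,"dy":-0.001,"dz":0,"yaw":0},
    {"jaw":0.05,"dx":0.009,"dy":0,"dz":0,"yaw":0},
    {"jaw":0.05,"dx":0.009,"dy":0,"dz":0,"yaw":0},
    {"jaw":0.05,"dx":0.009,"dy":0,"dz":0,"yaw":0},
    {"jaw":0.05,"dx":0.009,"dy":0,"dz":0,"yaw":0},
    {"jaw":0.05,"dx":0,"dy":0,"dz":0,"yaw":0}
  ]
}}

```text
t: 26.95
tool_pos: [0.5041, 0.0693, 0.0079]
orientation: [-2.006, -2.418, -0.001]
force: [1.1, 0.6, 5.8]
opening: 0.0499
gripper_force: 2.9
```

```bash
python3 -c "
from h import *
T=pic('top','t11.png');pic('scene','s11.png');s=read_state();plan([*t2w(-.03,-.1),.007],10.6);print(w2t(s['tool_pos']))
"; python3 g.py t11.png 262 305
```

```text
t 27.05 pos [0.5041 0.0693 0.0079] ty 10.6 tilt 0.06 open 0.0502 F [0.2 1.3 6.6]
before [0.1041 0.0033 0.001 ] yaw 0.0 after [0.1041 0.0033 0.001 ]
(np.float64(-0.033280513359097146), np.float64(-0.20406623865197082))
t11.png [ 262  187   33   53 1348] [[-0.0949999988079071, -0.15399999916553497], [0.054999999701976776, -0.18799999356269836], [0.07500000298023224, -0.09799999743700027], [-0.07400000095367432, -0.06400000303983688]]
 y -0.18 x 0.039..0.054; y -0.17 x -0.022..0.060; y -0.16 x -0.085..0.061; y -0.15 x -0.093..0.063; y -0.14 x -0.091..0.065; y -0.13 x -0.089..0.067; y -0.12 x -0.087..0.068; y -0.11 x -0.070..0.011; y -0.10 x -0.069..0.019; y -0.09 x -0.069..0.020; y -0.08 x -0.068..0.012;
```

Call:
{"method": "carry_out", "body": {
  "moves": [
    {"jaw":0.05,"dx":0.009,"dy":0,"dz":0,"yaw":0},
    {"jaw":0.05,"dx":0.009,"dy":0,"dz":0,"yaw":0},
    {"jaw":0.05,"dx":0.009,"dy":0,"dz":0,"yaw":0},
    {"jaw":0.05,"dx":0.009,"dy":0,"dz":0,"yaw":0},
    {"jaw":0.05,"dx":0.009,"dy":0,"dz":0,"yaw":0},
    {"jaw":0.05,"dx":0.009,"dy":0,"dz":0,"yaw":0},
    {"jaw":0.05,"dx":0.009,"dy":0,"dz":0,"yaw":0},
    {"jaw":0.05,"dx":0,"dy":0,"dz":0,"yaw":0}
  ]
}}

```text
t: 28.05
tool_pos: [0.4924, 0.1312, 0.0079]
orientation: [-2.006, -2.418, -0.001]
force: [-0.3, 0.5, 5.4]
opening: 0.0499
gripper_force: 2.9
```

Call:
{"method": "carry_out", "body": {
  "moves": [
    {"jaw":0.05,"dx":0.009,"dy":0,"dz":0,"yaw":0},
    {"jaw":0.05,"dx":0.009,"dy":0,"dz":0,"yaw":0},
    {"jaw":0.05,"dx":0.009,"dy":0,"dz":0,"yaw":0},
    {"jaw":0.05,"dx":0.009,"dy":0,"dz":0,"yaw":0},
    {"jaw":0.05,"dx":0.005,"dy":0,"dz":0,"yaw":0},
    {"jaw":0.05,"dx":0,"dy":0,"dz":0,"yaw":0}
  ]
}}

```text
t: 28.8
tool_pos: [0.4849, 0.1712, 0.0079]
orientation: [2.006, 2.417, 0.001]
force: [0.9, -0.8, 6.1]
opening: 0.0499
gripper_force: 3.1
```

Call:
{"method": "carry_out", "body": {
  "moves": [
    {"jaw":0.05,"dx":-0.02,"dy":0,"dz":0,"yaw":0},
    {"jaw":0.05,"dx":0,"dy":0,"dz":-0.05,"yaw":0},
    {"jaw":0.05,"dx":0,"dy":0,"dz":-0.05,"yaw":0},
    {"jaw":0,"dx":-0.05,"dy":0,"dz":0,"yaw":0},
    {"jaw":0,"dx":-0.05,"dy":0,"dz":0,"yaw":0},
    {"jaw":0,"dx":-0.05,"dy":0,"dz":0,"yaw":0},
    {"jaw":0,"dx":-0.05,"dy":0,"dz":0,"yaw":0},
    {"jaw":0,"dx":0,"dy":0,"dz":0,"yaw":0}
  ]
}}

```text
t: 29.8
tool_pos: [0.5249, -0.0481, 0.1068]
orientation: [-2.011, -2.412, 0.001]
force: [-0.5, 0.9, 0.0]
opening: 0.0046
gripper_force: 0.0
```

```bash
cat > k.py <<'E'
from h import *
import sys
T=pic('top',sys.argv[1]);pic('scene','s'+sys.argv[1]);s=read_state();print(s['t'],s['tool_pos'],w2t(s['tool_pos']))
hsv=cv2.cvtColor(T,cv2.COLOR_RGB2HSV); blue=(hsv[:,:,0]>105)&(hsv[:,:,0]<130)&(hsv[:,:,1]>120)
# look at the wide compartment on a tray-aligned grid at calculator height, '#': not blue
for y in np.arange(.06,-.13,-.006):
    print('%6.3f '%y+''.join('.' if blue[tuple(np.round(proj('top',[*t2w(x,y),.009])).astype(int)[::-1])] else '#' for x in np.arange(-.086,.03,.003)))
E
python3 k.py t12.png
```

```text
29.9 [ 0.52456571 -0.04529937  0.106746  ] (np.float64(-0.03426889175586708), np.float64(-0.32046416599186023))
 0.060 #######################################
 0.054 ###...................#.....#.....####.
 0.048 ###...............................####.
 0.042 ###...............................####.
 0.036 ###........#....#.....#.....#....#####.
 0.030 ####.#################################.
 0.024 ###..#################################.
 0.018 ###..#################################.
 0.012 ###.##################################.
 0.006 ###..#################################.
 0.000 ####.#################################.
-0.006 ###..#################################.
-0.012 ###..##################################
-0.018 ###.##################################.
-0.024 ###..#################################.
-0.030 ####.#################################.
-0.036 ###..#################################.
-0.042 ####.#################################.
-0.048 ######################################.
-0.054 ###..#################################.
-0.060 ####.#################################.
-0.066 ###..#################################.
-0.072 ####.#################################.
-0.078 ####.#################################.
-0.084 ###..#################################.
-0.090 ####.##################################
-0.096 ###...############################.###.
-0.102 ###................................###.
-0.108 ###................................###.
-0.114 ##.................................###.
-0.120 #######################################
-0.126 #######################################
```

Calculator spans tray y −0.097 to 0.034 and x −0.071 to 0.015, squared up and clear of the gate. I'll turn the tool and prepare to push the gate.

Call:
{"method": "carry_out", "body": {
  "moves": [
    {"jaw":0,"dx":0,"dy":0,"dz":0,"yaw":0.175},
    {"jaw":0,"dx":0,"dy":0,"dz":0,"yaw":0.175},
    {"jaw":0,"dx":0,"dy":0,"dz":0,"yaw":0.175},
    {"jaw":0,"dx":0,"dy":0,"dz":0,"yaw":0.175},
    {"jaw":0,"dx":0,"dy":0,"dz":0,"yaw":0.175},
    {"jaw":0,"dx":0,"dy":0,"dz":0,"yaw":0.175},
    {"jaw":0,"dx":0,"dy":0,"dz":0,"yaw":0.175},
    {"jaw":0,"dx":0,"dy":0,"dz":0,"yaw":0.175}
  ]
}}

```text
t: 30.9
tool_pos: [0.5248, -0.0436, 0.1071]
orientation: [-3.092, -0.55, 0.001]
force: [-0.5, 0.0, 0.4]
opening: 0.0001
gripper_force: 0.0
```

Call:
{"method": "carry_out", "body": {
  "moves": [
    {"jaw":0,"dx":0,"dy":0,"dz":0,"yaw":0.175},
    {"jaw":0,"dx":0,"dy":0,"dz":0,"yaw":0},
    {"jaw":0,"dx":0,"dy":0,"dz":0,"yaw":0}
  ]
}}

```text
t: 31.28
tool_pos: [0.5251, -0.0446, 0.1074]
orientation: [-3.128, -0.292, 0.001]
force: [0.0, 0.2, -0.1]
opening: 0.0003
gripper_force: 0.0
```

```bash
python3 -c "
from h import *
np.set_printoptions(suppress=True,precision=4)
tc=lambda x,y:((x+.5)/3.3+185-.5,(y+.5)/3.3+125-.5); sc=lambda x,y:((x+.5)/4+190-.5,(y+.5)/4+120-.5)
print('keypad corner',two(tc(350,50),sc(128,240)), 'left',two(tc(290,47),sc(112,262)))
T=pic('top','t13.png')
# gate line: yellow mask at z=.033 (top of panel)
h=cv2.cvtColor(T,cv2.COLOR_RGB2HSV);m=(h[:,:,0]>20)&(h[:,:,0]<33)&(h[:,:,1]>110)&(h[:,:,2]>90);m[:145]=0;m[188:]=0;m[:,:262]=0;m[:,330:]=0
W=np.array([w2t(onplane('top',*p,.028)) for p in np.argwhere(m)[:,::-1]]);print(len(W))
l=cv2.fitLine(W.astype(np.float32),cv2.DIST_L2,0,.01,.01).ravel();l[:2]*=np.sign(l[0]);print(l,'q',np.pi-np.arctan2(-l[1],l[0]),W.min(0),W.max(0))
q=np.pi-np.arctan2(-l[1],l[0]);P=np.array([.088,-.122])+.115*np.array([-np.cos(q),-np.sin(q)]);n=np.array([np.sin(q),-np.cos(q)])
st=P+.04*n;print('P',P,'start',st,t2w(*st),w2t(read_state()['tool_pos']));plan([*t2w(*st),.1],-79.4)"
```

```text
keypad corner (array([0.7323, 0.1096, 0.0167]), np.float64(0.00023042343267096942)) left (array([0.726 , 0.1628, 0.0309]), np.float64(0.010203980958544702))
184
[ 0.3096 -0.9509  0.1087 -0.198 ] q 1.8856035 [ 0.0768 -0.2758] [ 0.1372 -0.1154]
P [ 0.1236 -0.2313] start [ 0.1616 -0.219 ] [0.6985 0.0905] (np.float64(-0.033576771121322825), np.float64(-0.32011672736448443))
t 31.32 pos [ 0.5252 -0.0448  0.1075] ty -79.4 tilt 0.02 open 0.0001 F [ 0.1 -0.8  1.2]
before [ 0.1952 -0.1012  0.0074] yaw -0.0 after [ 0.1952 -0.1012  0.0074]
```

Call:
{"method": "carry_out", "body": {
  "moves": [
    {"jaw":0,"dx":0.037,"dy":-0.0175,"dz":0,"yaw":0},
    {"jaw":0,"dx":0.037,"dy":-0.0175,"dz":0,"yaw":0},
    {"jaw":0,"dx":0.037,"dy":-0.0175,"dz":0,"yaw":0},
    {"jaw":0,"dx":0.037,"dy":-0.0175,"dz":0,"yaw":0},
    {"jaw":0,"dx":0.036,"dy":-0.017,"dz":0,"yaw":0},
    {"jaw":0,"dx":0,"dy":0,"dz":0,"yaw":0},
    {"jaw":0,"dx":0,"dy":0,"dz":0.03,"yaw":0},
    {"jaw":0,"dx":0,"dy":0,"dz":0,"yaw":0}
  ]
}}

```text
t: 32.33
tool_pos: [0.6878, 0.0726, 0.0744]
orientation: [-3.128, -0.285, 0.01]
force: [-1.0, -0.3, 0.2]
opening: 0.0003
gripper_force: 0.0
```

```bash
python3 -c "
from h import *
np.set_printoptions(suppress=True,precision=4)
p=w2t(read_state()['tool_pos']);print(p);plan([*t2w(.1505,-.2333),.014],-79.4)
# planned circle: tool at radius r along panel, offset o outside, in tool axes (x=tray x, y=-tray y)
H=np.array([.088,-.122]);pos=lambda q,r=.125,o=.010:H-r*np.array([np.cos(q),np.sin(q)])+o*np.array([np.sin(q),-np.cos(q)])
Q=[1.87]+list(np.arange(1.8,-.01,-.1));pts=np.array([pos(q) for q in Q]);D=np.diff(np.vstack([[.1505,-.2333],pts]),axis=0)
for q,a,d in zip(Q,pts,D): print(round(q,2),a.round(3),'dx %.3f dy %.3f'%(d[0],-d[1]))"
```

```text
(np.float64(0.14787430147772337), np.float64(-0.23457832268229425))
t 32.33 pos [0.6878 0.0726 0.0744] ty -79.6 tilt 0.36 open 0.0003 F [-1.  -0.3  0.2]
before [ 0.003  -0.0012  0.0604] yaw -0.003 after [ 0.003  -0.0012  0.0604]
1.87 [ 0.134 -0.238] dx -0.016 dy 0.005
1.8 [ 0.126 -0.241] dx -0.008 dy 0.003
1.7 [ 0.114 -0.245] dx -0.012 dy 0.003
1.6 [ 0.102 -0.247] dx -0.012 dy 0.002
1.5 [ 0.089 -0.247] dx -0.013 dy 0.001
1.4 [ 0.077 -0.247] dx -0.013 dy -0.001
1.3 [ 0.064 -0.245] dx -0.012 dy -0.002
1.2 [ 0.052 -0.242] dx -0.012 dy -0.003
1.1 [ 0.04  -0.238] dx -0.012 dy -0.004
1.0 [ 0.029 -0.233] dx -0.011 dy -0.005
0.9 [ 0.018 -0.226] dx -0.011 dy -0.006
0.8 [ 0.008 -0.219] dx -0.010 dy -0.007
0.7 [-0.001 -0.21 ] dx -0.009 dy -0.008
0.6 [-0.01  -0.201] dx -0.008 dy -0.009
0.5 [-0.017 -0.191] dx -0.007 dy -0.010
0.4 [-0.023 -0.18 ] dx -0.006 dy -0.011
0.3 [-0.028 -0.168] dx -0.005 dy -0.011
0.2 [-0.033 -0.157] dx -0.004 dy -0.012
0.1 [-0.035 -0.144] dx -0.003 dy -0.012
-0.0 [-0.037 -0.132] dx -0.002 dy -0.012
```

Call:
{"method": "carry_out", "body": {
  "moves": [
    {"jaw":0,"dx":0.003,"dy":0,"dz":0.04,"yaw":0},
    {"jaw":0,"dx":0,"dy":0,"dz":0.018,"yaw":0},
    {"jaw":0,"dx":0,"dy":0,"dz":0,"yaw":0},
    {"jaw":0,"dx":-0.016,"dy":0.005,"dz":0,"yaw":0},
    {"jaw":0,"dx":-0.008,"dy":0.003,"dz":0,"yaw":0},
    {"jaw":0,"dx":-0.012,"dy":0.003,"dz":0,"yaw":0},
    {"jaw":0,"dx":-0.012,"dy":0.002,"dz":0,"yaw":0},
    {"jaw":0,"dx":-0.013,"dy":0.001,"dz":0,"yaw":0}
  ]
}}

```text
t: 33.33
tool_pos: [0.6368, 0.0487, 0.0213]
orientation: [3.129, 0.283, 0.004]
force: [0.7, 0.2, 0.7]
opening: 0.0006
gripper_force: 0.3
```

```bash
cat > gq.py <<'E'
from h import *
import sys
T=pic('top',sys.argv[1]);S=pic('scene','s'+sys.argv[1]);s=read_state();print(s['t'],np.round(w2t(s['tool_pos']),4),s['tool_pos'].round(4),s['force'].round(1))
for n,I in(('top',T),('scene',S)):
    h=cv2.cvtColor(I,cv2.COLOR_RGB2HSV);m=(h[:,:,0]>20)&(h[:,:,0]<33)&(h[:,:,1]>110)&(h[:,:,2]>80)
    W=np.array([w2t(onplane(n,*p,.028 if n=='top' else .018)) for p in np.argwhere(m)[:,::-1]])
    d=W-[.088,-.122];r=np.hypot(*d.T);k=(r<.18)&(r>.03);W,d,r=W[k],d[k],r[k]
    a=np.arctan2(-d[:,1],-d[:,0]);print(n,len(W),'q median %.3f  spread %.3f..%.3f'%(np.median(a),*np.percentile(a,[10,90])),'rmax %.3f'%r.max() if len(r) else '')
E
python3 gq.py t14.png
```

```text
33.425 [ 0.0925 -0.2487] [0.636  0.0486 0.0208] [ 0.6 -0.3 -0.3]
top 26 q median 1.432  spread 0.689..1.509 rmax 0.178
scene 81 q median 1.483  spread 1.396..1.541 rmax 0.178
```

Call:
{"method": "carry_out", "body": {
  "moves": [
    {"jaw":0,"dx":-0.013,"dy":-0.001,"dz":0.002,"yaw":0},
    {"jaw":0,"dx":-0.012,"dy":-0.002,"dz":0.002,"yaw":0},
    {"jaw":0,"dx":-0.012,"dy":-0.003,"dz":0,"yaw":0},
    {"jaw":0,"dx":-0.012,"dy":-0.004,"dz":0,"yaw":0},
    {"jaw":0,"dx":-0.011,"dy":-0.005,"dz":0,"yaw":0},
    {"jaw":0,"dx":-0.011,"dy":-0.006,"dz":0,"yaw":0},
    {"jaw":0,"dx":-0.01,"dy":-0.007,"dz":0,"yaw":0},
    {"jaw":0,"dx":-0.009,"dy":-0.008,"dz":0,"yaw":0}
  ]
}}

```text
t: 34.42
tool_pos: [0.5405, 0.0685, 0.0157]
orientation: [3.129, 0.284, 0.0]
force: [1.2, -0.1, 1.2]
opening: 0.0005
gripper_force: 0.3
```

Call:
{"method": "carry_out", "body": {
  "moves": [
    {"jaw":0,"dx":-0.008,"dy":-0.009,"dz":0,"yaw":0},
    {"jaw":0,"dx":-0.007,"dy":-0.01,"dz":0,"yaw":0},
    {"jaw":0,"dx":-0.006,"dy":-0.011,"dz":0,"yaw":0},
    {"jaw":0,"dx":-0.005,"dy":-0.011,"dz":0,"yaw":0},
    {"jaw":0,"dx":-0.004,"dy":-0.008,"dz":0,"yaw":0},
    {"jaw":0,"dx":0,"dy":0,"dz":0,"yaw":0}
  ]
}}

```text
t: 35.17
tool_pos: [0.5024, 0.1115, 0.0155]
orientation: [-3.129, -0.285, 0.001]
force: [0.6, 0.1, 0.0]
opening: 0.0004
gripper_force: 0.0
```

```bash
python3 gq.py t15.png
```

```text
35.275 [-0.0268 -0.1629] [0.5029 0.1109 0.0156] [-0.1 -0.  -0. ]
top 16 q median 0.154  spread 0.138..0.172 rmax 0.163
scene 235 q median 0.156  spread -0.037..0.349 rmax 0.164
```

Call:
{"method": "carry_out", "body": {
  "moves": [
    {"jaw":0,"dx":0,"dy":-0.006,"dz":0,"yaw":0},
    {"jaw":0,"dx":0,"dy":-0.006,"dz":0,"yaw":0},
    {"jaw":0,"dx":0,"dy":-0.005,"dz":0,"yaw":0},
    {"jaw":0,"dx":0,"dy":-0.003,"dz":0,"yaw":0},
    {"jaw":0,"dx":0,"dy":0,"dz":0,"yaw":0}
  ]
}}

```text
t: 35.9
tool_pos: [0.4993, 0.131, 0.0156]
orientation: [-3.128, -0.284, -0.0]
force: [-0.1, -0.1, -0.3]
opening: 0.0005
gripper_force: 0.0
```

```bash
python3 gq.py t16.png
```

```text
36.0 [-0.0267 -0.1426] [0.4993 0.1309 0.0157] [-0.6  0.4  0.5]
top 19 q median 0.010  spread -0.010..0.027 rmax 0.178
scene 227 q median 0.008  spread -0.166..0.187 rmax 0.163
```

Call:
{"method": "carry_out", "body": {
  "moves": [
    {"jaw":0,"dx":0,"dy":-0.002,"dz":0,"yaw":0},
    {"jaw":0,"dx":0,"dy":-0.002,"dz":0,"yaw":0},
    {"jaw":0,"dx":0,"dy":0,"dz":0,"yaw":0}
  ]
}}

```text
t: 36.38
tool_pos: [0.4992, 0.1317, 0.0157]
orientation: [3.124, 0.283, 0.001]
force: [1.3, -15.7, 0.7]
opening: 0.0003
gripper_force: 7.7
```

```bash
python3 gq.py t17.png
```

```text
36.475 [-0.0266 -0.1418] [0.4992 0.1318 0.0157] [  0.9 -15.1   0.8]
top 16 q median 0.008  spread -0.011..0.023 rmax 0.178
scene 226 q median 0.007  spread -0.167..0.188 rmax 0.163
```

Call:
{"method": "carry_out", "body": {
  "moves": [
    {"jaw":0,"dx":0,"dy":-0.002,"dz":0,"yaw":0},
    {"jaw":0,"dx":0,"dy":0,"dz":0,"yaw":0},
    {"jaw":0,"dx":0,"dy":0,"dz":0,"yaw":0}
  ]
}}

```text
t: 36.85
tool_pos: [0.4992, 0.132, 0.0157]
orientation: [3.122, 0.282, 0.001]
force: [3.2, -24.0, 0.5]
opening: 0.0007
gripper_force: 11.9
```

Call:
{"method": "carry_out", "body": {
  "moves": [
    {"jaw":0,"dx":0,"dy":0.015,"dz":0,"yaw":0},
    {"jaw":0,"dx":0,"dy":0.02,"dz":0,"yaw":0},
    {"jaw":0,"dx":0,"dy":0.02,"dz":-0.03,"yaw":0},
    {"jaw":0,"dx":0,"dy":0.05,"dz":-0.05,"yaw":0},
    {"jaw":0,"dx":0,"dy":0.05,"dz":-0.05,"yaw":0},
    {"jaw":0,"dx":0,"dy":0.05,"dz":0,"yaw":0},
    {"jaw":0,"dx":0,"dy":0.03,"dz":0,"yaw":0},
    {"jaw":0,"dx":0,"dy":0,"dz":0,"yaw":0}
  ]
}}

```text
t: 37.85
tool_pos: [0.5386, -0.0852, 0.1341]
orientation: [-3.129, -0.279, -0.001]
force: [-0.0, 0.5, -0.0]
opening: 0.0004
gripper_force: 0.0
```

```bash
python3 gq.py t18.png; python3 k.py t19.png
python3 -c "
from h import *
T=cv2.imread('pics/t19.png')[:,:,::-1];h=cv2.cvtColor(np.ascontiguousarray(T),cv2.COLOR_RGB2HSV)
d=np.abs(T.astype(float)-cv2.imread('pics/t8.png')[:,:,::-1]).max(2);print('pen+brush region change',(d[185:250,190:222]>25).sum(),(d[185:210,222:262]>25).sum())
t0=cv2.imread('pics/t0.png');t=cv2.imread('pics/t19.png')
for k,(x0,y0,x1,y1) in dict(tape=(115,203,158,243),caliper=(215,132,265,158),timer=(182,135,212,165),bottle=(393,122,420,150)).items(): print(k,(np.abs(t0[y0:y1,x0:x1].astype(int)-t[y0:y1,x0:x1]).max(2)>30).sum())"
```

```text
37.95 [-0.0279 -0.36  ] [ 0.5381 -0.083   0.1338] [0.2 0.6 0.9]
top 107 q median 0.011  spread -0.017..0.045 rmax 0.178
scene 225 q median 0.011  spread -0.155..0.194 rmax 0.163
38.05 [ 0.53811788 -0.08219599  0.13375405] (np.float64(-0.02773516790332427), np.float64(-0.3592241063469693))
 0.060 #######################################
 0.054 ###...................#.....#.....####.
 0.048 ###...............................####.
 0.042 ###...............................####.
 0.036 ###........#....#.....#.....#....#####.
 0.030 ####.#################################.
 0.024 ###..#################################.
 0.018 ###..#################################.
 0.012 ###.##################################.
 0.006 ###..#################################.
 0.000 ####.#################################.
-0.006 ###..#################################.
-0.012 ###..##################################
-0.018 ###.##################################.
-0.024 ###..#################################.
-0.030 ####.#################################.
-0.036 ###..#################################.
-0.042 ####.#################################.
-0.048 ######################################.
-0.054 ###..#################################.
-0.060 ####.#################################.
-0.066 ###..#################################.
-0.072 ####.#################################.
-0.078 ####.#################################.
-0.084 ###..#################################.
-0.090 ####.##################################
-0.096 ###...############################.###.
-0.102 ###................................###.
-0.108 ###................................###.
-0.114 ##.................................###.
-0.120 #######################################
-0.126 #######################################
pen+brush region change 0 10
tape 0
caliper 0
timer 0
bottle 313
```

```bash
python3 -c "
from h import *
a=cv2.imread('pics/s0.png').astype(int);b=cv2.imread('pics/st19.png').astype(int)
print('bottle scene diff',(np.abs(a-b)[122:148,248:268].max(2)>30).sum())
T=cv2.imread('pics/t19.png')[:,:,::-1];h=cv2.cvtColor(np.ascontiguousarray(T),cv2.COLOR_RGB2HSV)
m=(h[:,:,0]>20)&(h[:,:,0]<33)&(h[:,:,1]>110)&(h[:,:,2]>80)
W=np.array([w2t(onplane('top',*p,.033)) for p in np.argwhere(m)[:,::-1]]);k=(abs(W[:,1]+.122)<.02)&(W[:,0]<.07)&(W[:,0]>-.075);W=W[k]
print(len(W),np.polyfit(W[:,0],W[:,1],1),W.min(0),W.max(0))
# blue floor's gate edge line before closing as reference
T=cv2.imread('pics/t0.png')[:,:,::-1];h=cv2.cvtColor(np.ascontiguousarray(T),cv2.COLOR_RGB2HSV);m=(h[:,:,0]>105)&(h[:,:,0]<130)&(h[:,:,1]>120)
W=np.array([w2t(onplane('top',*p,0)) for p in np.argwhere(m)[:,::-1] if 185<p[0]<290 and 175<p[1]<260]);e=[(x,W[abs(W[:,0]-x)<.004][:,1].min()) for x in np.arange(-.07,.075,.01)]
print('floor edge',np.polyfit(*np.array(e).T,1))
"
```

```text
bottle scene diff 0
116 [ 0.0007611  -0.12277233] [-0.07448341 -0.12608327] [ 0.06999412 -0.11921195]
floor edge [ 0.00552335 -0.11525977]
```

```bash
python3 -c "
from plant import *
print(close_job())"
```

```text
the job is handed in; nothing more can be done
None
```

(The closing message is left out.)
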